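# Draw the squeegee bar out of the half-covered tub

### The job

Flip the red-knobbed lever outwards to free the blue cover of the storage tub, then slide the cover fully open. Only part of the tub opens, so take the long squeegee bar, tilt its free end up and draw it out slantwise through the opening. Finish still holding the bar in the gripper, still, the whole of it a good hand's breadth above the tub and touching nothing else; leave the lever flipped and the cover open, and do not disturb the bottle, can and beaker standing around.

Things in the scene. Friction and masses are not known exactly. Their poses are not given: they have to be found in the camera images.
- tub: Clear plastic storage tub fixed to the table, 180 (x) x 340 (y) mm outside; origin at the centre of its underside, z up, y along its length (roughly the robot's y, yaw within 0.3 rad). Walls 5 mm, wall tops 72 mm and inner floor 3 mm above the table. A fixed clear half lid, 72 to 75 mm above the table, roofs the part from y = +15 mm to the +y end; the rest is the opening.
- opening (a point): Centre of the tub's opening, 72 mm above the table, at tub y = -75 mm; axes are the tub's. The opening measures 170 mm in x and 180 mm in y (tub y = -165 to +15 mm), too small for the bar to come out level. The sliding cover closes it at the start.
- cover (a joint): Position of the blue sliding cover (m): 0 shut, 0.19 fully open; slides along the tub's +y over the half lid, stays where left (drag about 2 N). Starts at 0 to 0.006; while the lever is locked it is blocked after 13 mm. Plate 172 x 195 x 5 mm, top face 80 mm above the table.
- cover_rib (a point): Centre of the orange grip rib across the middle of the cover: 90 mm along the tub's x, 14 mm thick along its y, 27 mm high (80 to 107 mm above the table; this point is at 94 mm). At cover = 0 it is at tub x = 0, y = -72.5 mm; it moves with the cover. Axes are the tub's.
- lever (a joint): Angle (rad) of the cam lever on the tub's -x side, turning about an axis along the tub's y at point lever_pivot: 0 locked (arm up, steel nose lying inwards across the cover's path), 1.4 fully flipped outwards to the tub's -x (arm nearly level, nose up). Starts at 0 to 0.12; stays where left (about 1 N at the knob). The cover is free beyond 0.9.
- lever_pivot (a point): Point on the lever's turning axis: tub x = -104, y = +45 mm, 78 mm above the table. Axes are the tub's.
- lever_knob (a point): Centre of the red ball knob, 22 mm diameter, on the lever's 10 mm round arm, 58 mm from the pivot. At lever angle q it lies 58*sin(0.15-q) mm along the tub's x from the pivot and 58*cos(0.15-q) mm above it.
- bar: Squeegee bar lying on the tub's floor: straight bar 270 mm long (its y axis, roughly along the tub's y), 18 mm wide (x), 24 mm high (z), green channel above black rubber, black end caps, rigid, about 0.1 to 0.2 kg, uniform. Origin at the centre of its underside. Its -y end lies under the opening, its +y end reaches 95 to 120 mm under the fixed half lid.
- bar_right (a point): Underside of the bar at its -y end, the end under the opening (135 mm from the bar's origin).
- bar_left (a point): Underside of the bar at its +y end, the end under the fixed half lid (135 mm from the bar's origin).
- bottle: Bystander: white bottle, blue cap, 64 mm diameter, 170 mm high; origin at centre of underside.
- can: Bystander: yellow can, 60 mm diameter, 150 mm high; origin at centre of underside.
- beaker: Bystander: orange open beaker, 76 mm diameter, 80 mm high; origin at centre of underside.

How it is judged (in metres and radians):
On the way, in this order (a step that is already met when the one before it is completed fails the run):
1. the lever is flipped outwards (beyond 1.0 rad) while the cover is still shut (within 30 mm) (value of joint lever above 1 rad and value of joint cover below 0.03 m), for 0.1 s.
2. the cover is slid open (at least 170 of its 190 mm) with the bar still down in the tub (value of joint cover above 0.17 m and height (world z) of each of bar_right, bar_left below 0.06 m), for 0.1 s.
At the end, for the whole second after the job is handed in: The bar is held in the fingers (over 1 N), still (under 30 mm/s, 0.2 rad/s), both ends 120 mm or more above the table, touching neither tub, lids nor bystanders; lever still flipped (beyond 1.0 rad), cover still open (160 mm or more) (height (world z) of each of bar_right, bar_left above 0.12 m and contact force between the fingers and bar above 1 N and contact force between bar and tub below 0.05 N and contact force between bar and bottle below 0.05 N and contact force between bar and can below 0.05 N and contact force between bar and beaker below 0.05 N and linear speed of bar below 0.03 m/s and angular speed of bar below 0.2 rad/s and value of joint lever above 1 rad and value of joint cover above 0.16 m); the arm keeps its last pose, push and grip.
It fails at once if the bottle is pushed more than 30 mm or tipped over (distance of bottle from where it was at the start of the episode above 0.03 m or angle between bottle's own z axis and vertical above 0.35 rad).
It fails at once if the can is pushed more than 30 mm or tipped over (distance of can from where it was at the start of the episode above 0.03 m or angle between can's own z axis and vertical above 0.35 rad).
It fails at once if the beaker is pushed more than 30 mm or tipped over (distance of beaker from where it was at the start of the episode above 0.03 m or angle between beaker's own z axis and vertical above 0.35 rad).
It also fails if it takes over 64 s, if anything falls off the work surface, if the arm or the gripper's body presses on something with over 40 N, if the wrist force passes 120 N, or if a joint passes its speed limit or range.

### The arm

A 6-joint arm with a two-finger parallel gripper is mounted at the origin on the work surface. World frame = base frame: x ahead of the robot, y to its left, z up, the work surface at z = 0. Lengths are in m, angles in degrees, forces in N, time in s.
With the tool pointing down it reaches from about 0.35 to 0.875 m from the base axis. Payload 4.2 kg.
Tool frame: the origin (TCP) lies midway between the tips of the shut fingers; the grasp point (between the pads) lies 19 mm behind it; z points along the fingers, y is the direction in which the jaws open and shut (so a half turn about z gives the same grasp; the last joint's range is limited). The gripper opens to 87 mm and grips with 3 to 60 N. Pads are 19 mm wide; open, the fingers measure 117 mm over their backs; the gripper's body (75 mm by 190 mm) begins 51 mm behind the grasp point.
Start: joints at [-62.132, 22.042, 0.453, 0, -68.411, -14.817], TCP at [0.141, -0.609, 0.186] pointing down, gripper open.
Joint ranges: [-179.83, 179.83], [-69.29, 118.12], [-61.27, 80.66], [-181.25, 117.63], [-171.15, -9.14], [-177.46, 177.46]. Speed limits (degrees/s): [159.86, 159.86, 180, 180, 180, 180].

### API

Orientations are given as a 3x3 rotation matrix whose columns are the frame's x, y, z axes.
In Python, from station import sense, capture, calibration, finish_job gives the robot as it stands.
- The arm moves only by the tool carry_out, never from a script. Its argument "commands" is one flat list of numbers, 6 for each row, row after row: the shift along the tool's x, y, z in mm, then the turn, a rotation vector about the tool's x, y, z in rad. A call has 1 to 5 rows; each row shifts and turns the pose as measured when the row begins, along the tool's axes as they then stand; what a row does not reach is not made up. A row lasts 1/8 s, in which the tool goes at most 62.5 mm and 10.7 degrees, less where a joint would pass 70% of its speed; a pose out of reach is approached as far as the arm can. A call is refused whole if a number of a shift passes 62.5 or a number of a turn 0.188, either way. A call with a gripper value outside its range is refused whole. "grip" is the finger opening in mm, from 0 to 87, set as the call begins (left out, the last holds). The fingers move at their own pace and stop on an object; the grip force is fixed at half the most. Time passes only in rows, so rows that do not move let the fingers close. It gives the time, the measured TCP pose, the force and the opening at its end, in the units of the state.
- sense(): the state, without advancing time (a new reading comes with each control period).
- capture(name): name is "side" or "top"; returns the picture (400x640x3 uint8, red, green, blue); there is no depth.
- calibration(name): a dict with "fx", "fy", "cx", "cy" (pixels), "rvec" (rotation vector, rad) and "tvec" (3), from world to camera coordinates, as OpenCV has them. Camera axes: x right, y down, z forward; pixel columns grow to the right and rows downward; lengths in m; the calibration is good to about 2 mm. A picture is of the moment at which its call begins. calibration takes no time and is no camera call.
- finish_job(): hands the job in, once; it reports no verdict.
The state is a dict: "time_s": time; "joints": joint angles; "joint_velocities": joint speeds; "effort": joint torques, N m; "tcp_pos": TCP position; "ee_rot": TCP orientation; "wrist_force": force on the tool from outside, world axes, zero at the start; "moment": the same for the moment, N m; "gripper_width": opening from 0.0 (shut) to 1.0 (fully open).
Only numpy, scipy, OpenCV 4.12 (cv2) and the standard library are available. Lean on these libraries where they do the work, as an engineer would, in place of code of your own. Each camera call takes 0.05 s, during which the arm holds its last target.

## Working session

There is one attempt and no reset: what is moved stays moved. The work goes in short steps, Python scripts to look and compute and a tool call to move; the robot and the scene stay as the last step left them, time stands still between calls to the robot, and variables do not carry over. Pictures are saved under pics/ and viewed, and the job is handed in when it is done.

Besides the shell and the picture viewer there is one more tool, called after "Request:" as name(argument=value, ...), one argument or row to a line, values as JSON. carry_out: Moves the arm, as the interface text tells. Its arguments: {"type":"object","properties":{"commands":{"type":"array"},"grip":{"type":"number"}},"required":["commands"]}

```bash
mkdir -p pics; ls
python3 - <<'E'
from station import *
import cv2
s=sense(); print(s)
for n in("side","top"):
    print(n,calibration(n)); cv2.imwrite(f"pics/{n}0.png",capture(n)[:,:,::-1])
E
```

```text
pics
{'time_s': 0.0, 'joints': array([-6.21332266e+01,  2.20905217e+01,  3.80651914e-01, -2.86717569e-02,
       -6.84101163e+01, -1.48174361e+01]), 'joint_velocities': array([ 0.09263071, -0.00801567, -0.0470072 , -0.0053584 ,  0.05290923,
        0.03504831]), 'effort': array([ 7.90906015e-04, -3.90667212e+01,  1.87404960e+01,  4.21985641e+00,
        1.09882787e-02, -1.96810292e-04]), 'tcp_pos': array([ 0.14099404, -0.60820289,  0.18536898]), 'ee_rot': array([[-9.74217643e-01, -2.25609534e-01, -5.67472321e-04],
       [-2.25610231e-01,  9.74215450e-01,  2.06876090e-03],
       [ 8.61081198e-05,  2.14345093e-03, -9.99997699e-01]]), 'wrist_force': array([0.84849923, 0.47206432, 1.19242316]), 'moment': array([-0.01186688,  0.01658031, -0.02560932]), 'gripper_width': 1.003450639514877}
side {'fx': 462.81158689779835, 'fy': 462.81158689779835, 'cx': 322.7278802541031, 'cy': 197.50492262820006, 'rvec': array([ 0.39620847, -2.7559516 ,  1.20971087]), 'tvec': array([0.51086127, 0.19670148, 1.12045923])}
top {'fx': 481.4552529467899, 'fy': 481.4552529467899, 'cx': 318.0567893679071, 'cy': 191.76358664315072, 'rvec': array([ 2.10287145, -2.1380413 ,  0.19053871]), 'tvec': array([0.01282282, 0.5525451 , 1.53024728])}
```

View pics/side0.png

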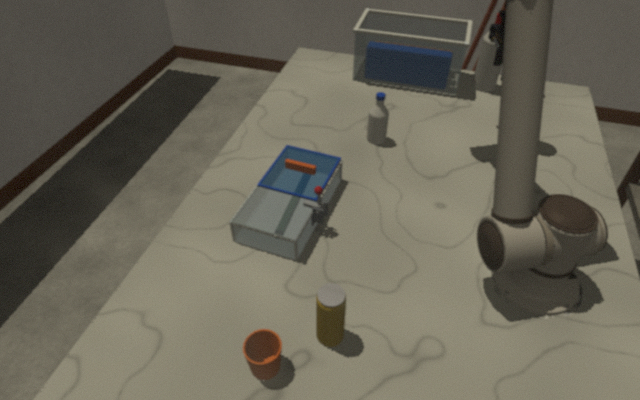

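View pics/top0.png

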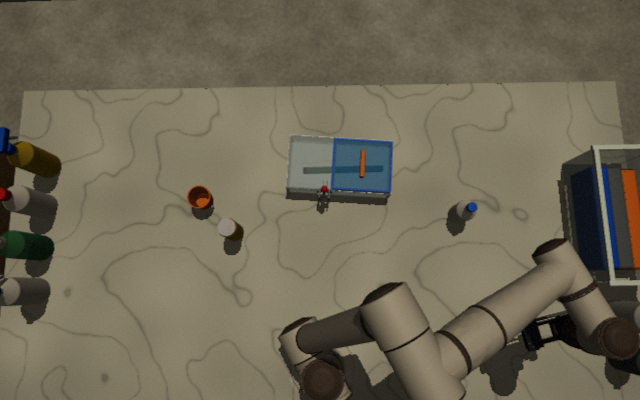

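Run:
```python
import cv2
a=cv2.imread("pics/top0.png")[130:290,260:500]; cv2.imwrite("pics/topc.png",cv2.resize(a,None,fx=3.3,fy=3.3,interpolation=2))
```

```text
(no output)
```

View pics/topc.png

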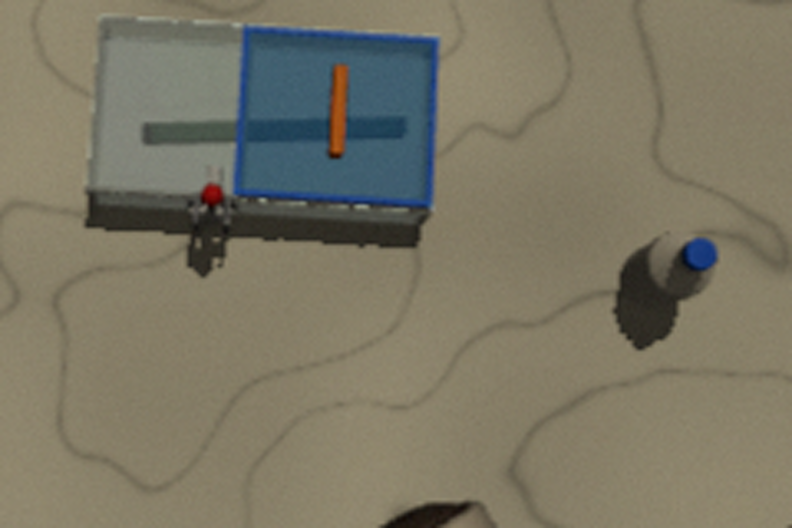

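The top view shows the cover's corners at crop (246,27), (438,39), (431,208) and (235,192). The rib runs (340,66)-(336,156), the knob is at (212,195), and the bar runs from (143,133) to (405,128). Next I'll fit the poses.

```bash
cat > h.py <<'E'
import numpy as np, cv2
from station import *
from scipy.spatial.transform import Rotation as R
def cam(n):
    c=calibration(n);K=np.array([[c['fx'],0,c['cx']],[0,c['fy'],c['cy']],[0,0,1]]);return K,np.array(c['rvec'],float),np.array(c['tvec'],float)
def px2w(n,uv,z):
    K,r,t=cam(n);Rm=R.from_rotvec(r).as_matrix();o=-Rm.T@t;d=Rm.T@np.linalg.inv(K)@[uv[0],uv[1],1];return o+d*(z-o[2])/d[2]
def proj(n,P):
    K,r,t=cam(n);return cv2.projectPoints(np.array(P,float).reshape(-1,3),r,t,K,None)[0].reshape(-1,2)
def crop(n,x0,x1,y0,y1,f,name,pts=None):
    im=capture(n)[:,:,::-1][y0:y1,x0:x1]; im=cv2.resize(im,None,fx=f,fy=f,interpolation=2)
    im=np.clip(im*1.5,0,255).astype(np.uint8)
    if pts is not None:
        for p in proj(n,pts): cv2.drawMarker(im,tuple(int(v) for v in (p-[x0,y0])*f+f/2),(0,255,0),0,8,1)
    cv2.imwrite("pics/"+name,im)
E
python3 - <<'E'
from h import *
from scipy.optimize import least_squares
C=lambda u,v:np.array([260+u/3.3-.35,130+v/3.3-.35])
cov=[C(*p) for p in[(246,27),(438,39),(431,208),(235,192)]]
def f(p,full=False):
    x,y,a,c=p;Rz=R.from_euler('z',a).as_matrix()
    L=[[.086,-.072500+.0975+c,.08],[.086,-.170+c,.08],[-.086,-.170+c,.08],[-.086,.025+c,.08]]
    W=np.array(L)@Rz.T+[x,y,0]; return W
tubc=[C(100,15),C(88,190)]
def res(p):
    W=f(p);Rz=R.from_euler('z',p[2]).as_matrix()
    T=np.array([[.09,.17,.073],[-.09,.17,.073]])@Rz.T+[p[0],p[1],0]
    return np.r_[(proj("top",W)-cov).ravel(),(proj("top",T)-tubc).ravel(),(p[3]-.003)*100]
s=least_squares(res,[.6,0,0,0]);p=s.x;print(p,s.fun)
Rz=R.from_euler('z',p[2]).as_matrix()
tub=lambda l:Rz@l+[p[0],p[1],0]
print("rib",tub([0,-.0725+p[3],.094]),px2w("top",C(340,66),.107),px2w("top",C(336,156),.107))
k=px2w("top",C(212,195),.135);print("knob",k,Rz.T@(k-[p[0],p[1],0]), "pivot",tub([-.104,.045,.078]))
for q in((143,133),(405,128)):
    b=px2w("top",C(*q),.027);print("barend",b,Rz.T@(b-[p[0],p[1],0]))
for n,q,z in(("bottle",C(701,254),.17),("can",(226,227),.15),("beaker",(200,192),.08)):print(n,px2w("top",q,z))
for n,q,z in(("bottle",(381,97),.17),("can",(331,295),.15),("beaker",(263,342),.08)):print(n,px2w("side",q,z))
np.save("tub.npy",p)
L=[[.09,.17,.072],[-.09,.17,.072],[-.09,-.17,.072],[.09,-.17,.072],[-.09,.17,0],[-.104,.045,.078],[-.104+.0087,.045,.135]]
crop("side",200,400,130,280,4,"s1.png",[tub(l) for l in L])
crop("top",260,420,110,230,5,"t1.png",[tub(l) for l in L])
E
```

```text
[ 0.64065298 -0.06948954 -0.08493068  0.00106788] [-0.52650921 -0.39059503  0.52628323 -0.23440133  0.48631201 -0.11367563
 -0.55530757  0.72832392  0.42652144 -0.06019068 -0.35239469  0.02136219
 -0.19321204]
rib [ 0.63459349 -0.14066419  0.094     ] [ 0.67768483 -0.14246416  0.107     ] [ 0.58793021 -0.13564868  0.107     ]
knob [ 0.54622562 -0.01512639  0.135     ] [-0.09869855  0.04615707  0.135     ] pivot [ 0.54084512 -0.01582957  0.078     ]
barend [0.6329425  0.05336978 0.027     ] [-0.01810467  0.12176241  0.027     ]
barend [ 0.63341581 -0.21385012  0.027     ] [ 0.00503483 -0.14445415  0.027     ]
bottle [ 0.47681062 -0.45976973  0.17      ]
can [0.42998764 0.28473364 0.15      ]
beaker [0.55320124 0.38507319 0.08      ]
bottle [ 0.47583624 -0.44029176  0.17      ]
can [0.43269256 0.28862465 0.15      ]
beaker [0.54254849 0.38401284 0.08      ]
```

View pics/s1.png

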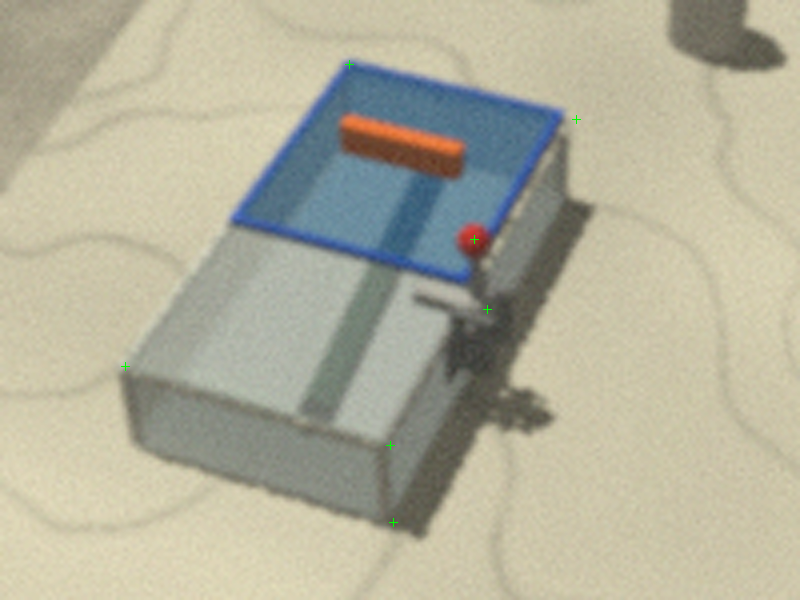

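View pics/t1.png

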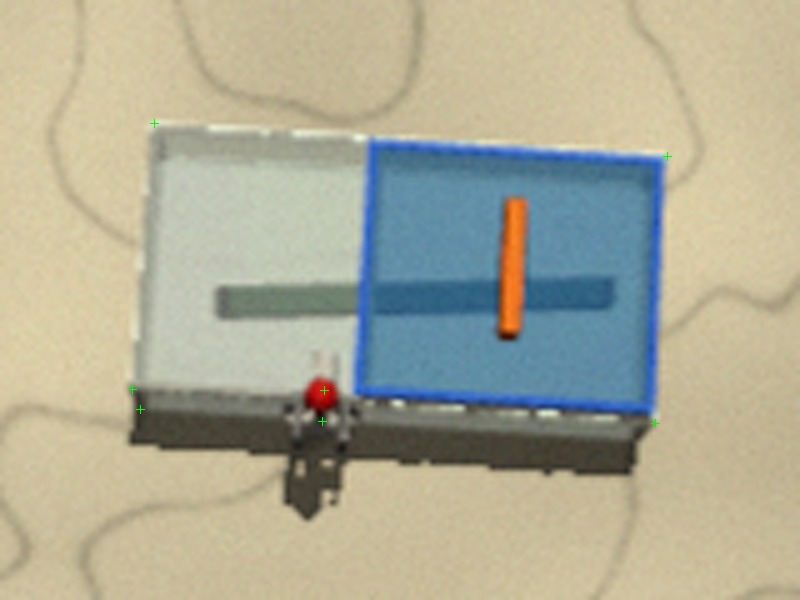

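The fit matches both views to a few mm. The tub is at about (0.641, -0.069) with yaw -0.085. I'll write a move planner and approach the lever.

```bash
cat >> h.py <<'E'
P=np.array([0.64065,-0.06949,-0.08493]);RZ=R.from_euler('z',P[2]).as_matrix()
def tub(l):return RZ@np.array(l,float)+[P[0],P[1],0]
def untub(w):return RZ.T@(np.array(w)-[P[0],P[1],0])
# tool down, tool y along tub +y
DOWN=RZ@np.array([[-1,0,0],[0,1,0],[0,0,-1.]])
def st(brief=True):
    s=sense();print("t",round(s['time_s'],2),"tub",np.round(untub(s['tcp_pos'])*1e3,1),"F",np.round(RZ.T@s['wrist_force'],1),"w",round(s['gripper_width']*87,1));return s
def plan(tt,Rt=None,n=5,step=None):
    s=st();Rc=s['ee_rot'];Rt=DOWN if Rt is None else Rt
    d=Rc.T@(tub(np.array(tt)/1e3)-s['tcp_pos'])*1e3;rv=R.from_matrix(Rc.T@Rt).as_rotvec()
    print("tool shift",np.round(d,1),"rot",np.round(rv,4),"| per",n,np.round(d/n,1),np.round(rv/n,4))
E
python3 - <<'E'
from h import *
plan([-50,45,250],n=13);print(tub([-.05,.045,.2]))
E
```

```text
t 0.2 tub [-452.1 -579.4  185.8] F [-1.1  0.  -0.2] w 86.6
tool shift [-574.6  470.6  -63.7] rot [ 1.300e-03 -3.000e-04  3.126e-01] | per 13 [-44.2  36.2  -4.9] [ 0.0001 -0.      0.024 ]
[ 0.59464748 -0.0204108   0.2       ]
```

Request:
carry_out(
  commands=[0,0,-35,0,0,0.1042,0,0,-35,0,0,0.1042,0,0,0,0,0,0.1042],
  grip=0,
)

```text
time_s: 0.57
tcp_pos: [0.1408, -0.6079, 0.2562]
ee_rot: [[-0.995, 0.095, -0.002], [0.095, 0.995, 0.005], [0.002, 0.004, -1.0]]
wrist_force: [0.0, -0.0, 0.0]
gripper_width: 0.746
```

```bash
python3 -c "
from h import *
plan([-50,45,250],n=12)"
```

```text
t 0.57 tub [-452.4 -578.9  256.2] F [0. 0. 0.] w 64.9
tool shift [-396.1  627.8    8.1] rot [ 0.0044 -0.0023 -0.0101] | per 12 [-33.   52.3   0.7] [ 0.0004 -0.0002 -0.0008]
```

Request:
carry_out(
  commands=[-33,52,0,0,0,0,-33,52,0,0,0,0,-33,52,0,0,0,0,-33,52,0,0,0,0,-33,52,0,0,0,0],
)

```text
time_s: 1.2
tcp_pos: [0.3321, -0.3625, 0.255]
ee_rot: [[-0.995, 0.104, -0.002], [0.104, 0.995, 0.006], [0.003, 0.006, -1.0]]
wrist_force: [0.6, -1.3, 0.7]
gripper_width: 0.174
```

Request:
carry_out(
  commands=[-33,52,0,0,0,0,-33,52,0,0,0,0,-33,52,0,0,0,0,-33,52,0,0,0,0,-33,52,0,0,0,0],
)

```text
time_s: 1.82
tcp_pos: [0.5243, -0.1159, 0.2569]
ee_rot: [[-0.995, 0.103, 0.0], [0.103, 0.995, 0.006], [0.0, 0.006, -1.0]]
wrist_force: [0.9, -1.5, -0.4]
gripper_width: 0.005
```

```bash
python3 -c "
from h import *
plan([-50,45,250],n=4)"
```

```text
t 1.82 tub [-112.   -56.1  256.9] F [ 1.  -1.4 -0.4] w 0.4
tool shift [-60.1 102.2   7.5] rot [ 0.0056 -0.0003 -0.0186] | per 4 [-15.   25.5   1.9] [ 0.0014 -0.0001 -0.0046]
```

Request:
carry_out(
  commands=[-20,35,2,0.003,0,-0.009,-20,35,2,0.003,0,-0.009,-18,32,2,0,0,0,0,0,30,0,0,0,0,0,35,0,0,0],
)

```text
time_s: 2.45
tcp_pos: [0.5972, -0.0111, 0.1854]
ee_rot: [[-0.997, 0.078, 0.005], [0.078, 0.997, 0.001], [-0.005, 0.001, -1.0]]
wrist_force: [0.1, 0.1, -0.4]
gripper_width: 0.008
```

```bash
python3 -c "
from h import *
plan([-55,45,114],n=3)
crop('side',200,400,130,280,4,'s2.png')"
```

```text
t 2.45 tub [-48.2  54.5 185.4] F [ 0.1  0.1 -0.4] w 0.7
tool shift [ 7.2 -9.5 71.4] rot [0.0009 0.0045 0.0072] | per 3 [ 2.4 -3.2 23.8] [0.0003 0.0015 0.0024]
```

View pics/s2.png

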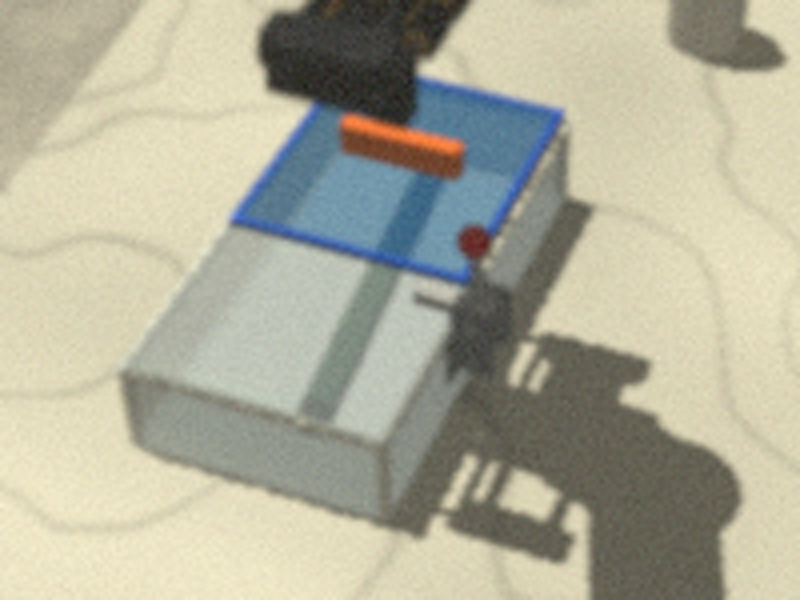

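```bash
python3 -c "
from h import *
s=sense();p=s['tcp_pos'];Rm=s['ee_rot']
for o in ([0,0,0],[0,0,-.07],[0,.0,-.019],[0,.0585,-.0],[0,-.0585,0]):
  print(o,(proj('side',p+Rm@np.array(o))-[200,130])*4, proj('top',p+Rm@np.array(o)))
crop('side',160,480,0,240,2.5,'s3.png')
crop('top',220,460,90,270,3.3,'t3.png')"
```

```text
[0, 0, 0] [[400.52828888 174.67615969]] [[322.33361458 170.59931979]]
[0, 0, -0.07] [[396.86031495  81.89725435]] [[322.34979976 164.94783999]]
[0, 0.0, -0.019] [[399.56356068 150.27401621]] [[322.3378555  169.11849217]]
[0, 0.0585, -0.0] [[361.89185854 234.21138292]] [[303.14105821 169.45304862]]
[0, -0.0585, 0] [[436.48881092 119.26426764]] [[341.55678731 171.74741951]]
```

View pics/s3.png

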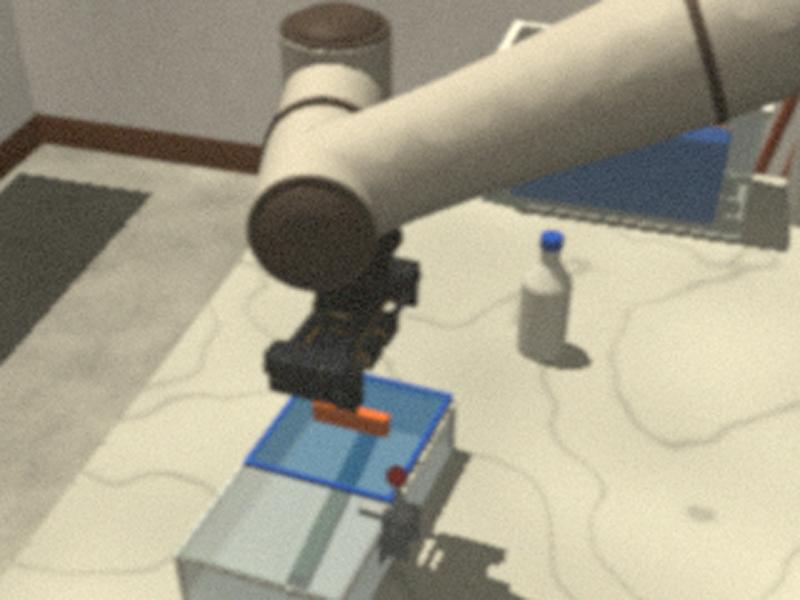

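View pics/t3.png

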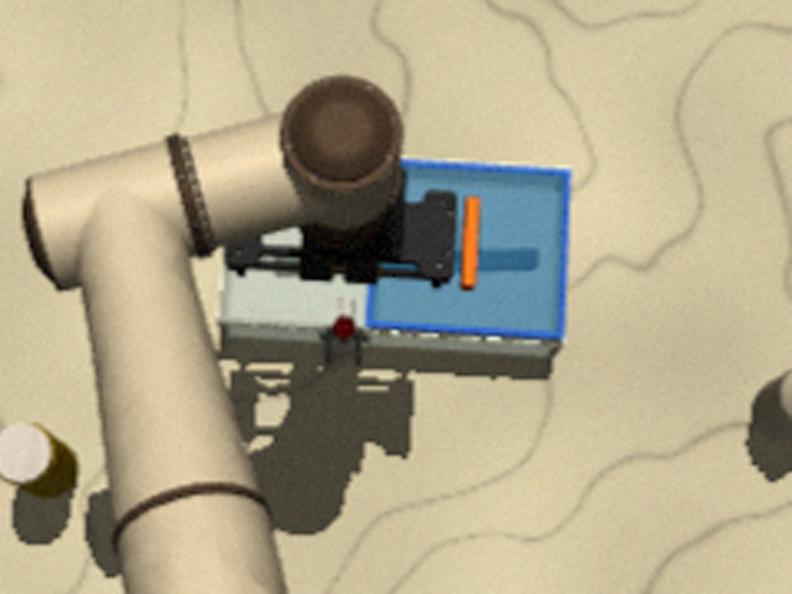

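```bash
python3 -c "
from h import *
s=sense();p=s['tcp_pos'];Rm=s['ee_rot']
L=[[x,y,z] for x in(-.0375,.0375) for y in (-.095,.095) for z in(-.07,)]
L+=[[0,0,0],[0,0,-.05],[0,0,.15-.3]]
crop('side',200,400,30,230,3,'s3.png',[p+Rm@np.array(o) for o in L])
crop('top',260,400,120,230,5,'t3.png',[p+Rm@np.array(o) for o in L])"
```

```text
(no output)
```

View pics/s3.png

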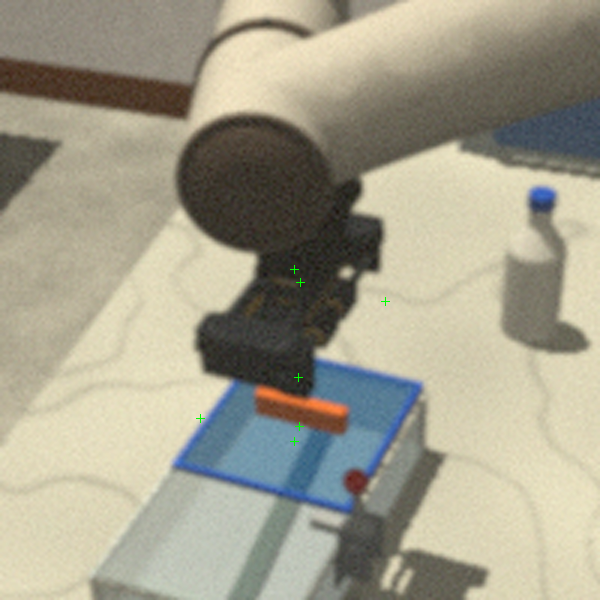

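View pics/t3.png

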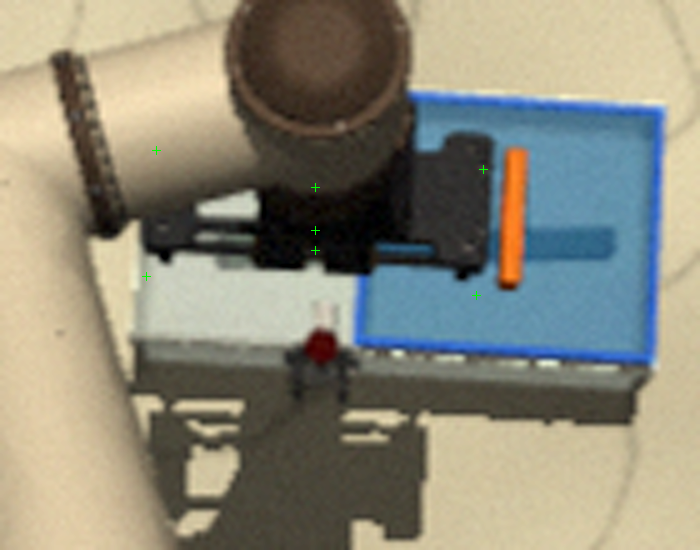

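```bash
python3 -c "
from h import *
for n,(x0,x1,y0,y1) in dict(side=(255,335,80,185),top=(280,370,140,190)).items():
  im=np.mean([capture(n)[y0:y1,x0:x1].astype(float) for _ in range(3)],0)
  im=255*np.clip(im/255,0,1)**.5
  cv2.imwrite(f'pics/z_{n}.png',cv2.resize(im[:,:,::-1].astype(np.uint8),None,fx=5.7 if n=='side' else 8,fy=5.7 if n=='side' else 8,interpolation=2))
st()"
```

```text
t 3.0 tub [-48.2  53.6 187.3] F [0.5 0.4 0. ] w 0.5
```

View pics/z_side.png

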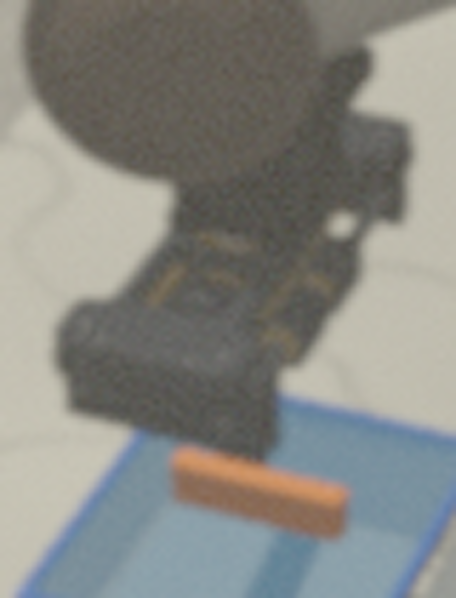

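View pics/z_top.png

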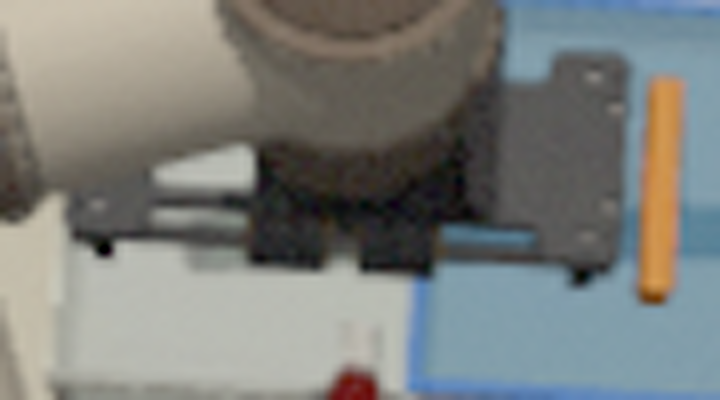

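```bash
python3 -c "
from h import *
for z in (.19,.22,.25,.28,.31,.34,.37):
  print(z,'side fr corner',np.round(untub(px2w('side',(299,160),z)),3),'left',np.round(untub(px2w('side',(267,151),z)),3),'top R corner',np.round(untub(px2w('top',(355.6,174),z)),3),np.round(untub(px2w('top',(358,147),z)),3),'top L corner',np.round(untub(px2w('top',(289,170),z)),3))
"
```

```text
0.19 side fr corner [-0.033  0.018  0.19 ] left [0.057 0.014 0.19 ] top R corner [-0.058 -0.047  0.19 ] [ 0.027 -0.049  0.19 ] top L corner [-0.059  0.155  0.19 ]
0.22 side fr corner [-0.049  0.053  0.22 ] left [0.037 0.049 0.22 ] top R corner [-0.065 -0.045  0.22 ] [ 0.018 -0.048  0.22 ] top L corner [-0.066  0.152  0.22 ]
0.25 side fr corner [-0.065  0.088  0.25 ] left [0.017 0.084 0.25 ] top R corner [-0.072 -0.043  0.25 ] [ 0.009 -0.046  0.25 ] top L corner [-0.073  0.149  0.25 ]
0.28 side fr corner [-0.081  0.123  0.28 ] left [-0.002  0.119  0.28 ] top R corner [-0.079 -0.042  0.28 ] [ 0.001 -0.044  0.28 ] top L corner [-0.08   0.147  0.28 ]
0.31 side fr corner [-0.097  0.158  0.31 ] left [-0.022  0.154  0.31 ] top R corner [-0.086 -0.04   0.31 ] [-0.008 -0.042  0.31 ] top L corner [-0.087  0.144  0.31 ]
0.34 side fr corner [-0.113  0.193  0.34 ] left [-0.042  0.189  0.34 ] top R corner [-0.092 -0.038  0.34 ] [-0.017 -0.041  0.34 ] top L corner [-0.094  0.142  0.34 ]
0.37 side fr corner [-0.129  0.228  0.37 ] left [-0.061  0.225  0.37 ] top R corner [-0.099 -0.037  0.37 ] [-0.026 -0.039  0.37 ] top L corner [-0.1    0.139  0.37 ]
```

Request:
carry_out(
  commands=[3,-3,20,0,0.0015,0.002,2,-3,20,0,0.0015,0.002,2,-3,10,0,0.0015,0.002,0,0,0,0,0,0,0,0,0,0,0,0],
  grip=87,
)

```text
time_s: 3.62
tcp_pos: [0.5914, -0.0207, 0.1393]
ee_rot: [[-0.996, 0.085, 0.007], [0.085, 0.996, 0.002], [-0.007, 0.002, -1.0]]
wrist_force: [0.9, -0.3, 0.5]
gripper_width: 0.491
```

```bash
python3 -c "
from h import *
s=st();p=s['tcp_pos'];Rm=s['ee_rot']
for n,(x0,x1,y0,y1) in dict(side=(240,360,80,200),top=(270,370,130,200)).items():
  im=capture(n)[y0:y1,x0:x1].astype(float)
  im=255*np.clip(im/255,0,1)**.5
  f=5 if n=='side' else 8
  im=cv2.resize(im[:,:,::-1].astype(np.uint8),None,fx=f,fy=f,interpolation=2)
  for o in ([0,0,0],[0,.0435,0],[0,-.0435,0]):
    q=(proj(n,p+Rm@np.array(o))[0]-[x0,y0])*f; cv2.drawMarker(im,tuple(int(v) for v in q),(0,255,0),0,8,1)
  cv2.imwrite(f'pics/z2_{n}.png',im)
"
```

```text
t 3.62 tub [-53.2  44.5 139.3] F [ 0.9 -0.2  0.5] w 42.7
```

View pics/z2_side.png

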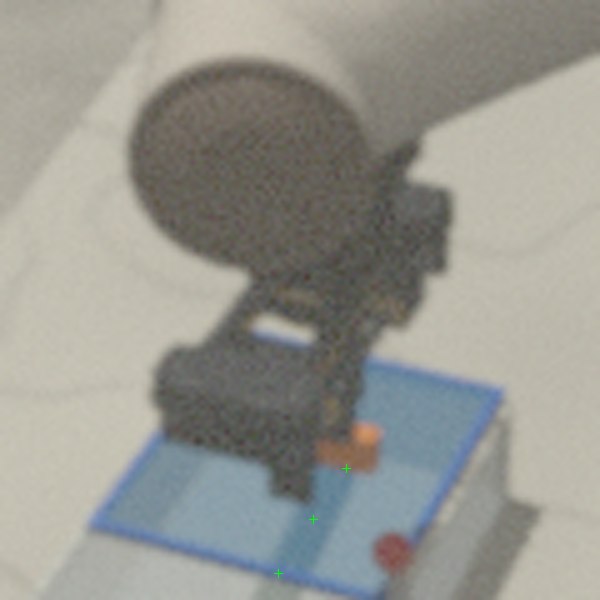

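View pics/z2_top.png

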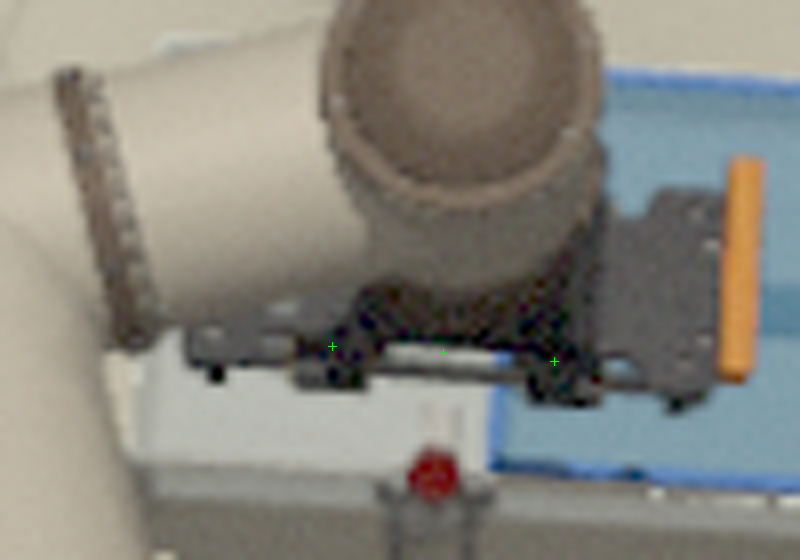

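The fingertips look about 25-30 mm higher in the side view (near tip at crop (290,500)) than the reported TCP implies. I'll check by touching the half lid, which is at a known 75 mm.

Request:
carry_out(
  commands=[-26,23,8,0,0,0,-27,22,8,0,0,0,0,0,10,0,0,0,0,0,8,0,0,0,0,0,0,0,0,0],
  grip=0,
)

```text
time_s: 4.35
tcp_pos: [0.6503, 0.0207, 0.1073]
ee_rot: [[-0.996, 0.085, 0.011], [0.085, 0.996, 0.003], [-0.011, 0.003, -1.0]]
wrist_force: [-0.6, -0.5, 0.5]
gripper_width: 0.19
```

```bash
python3 -c "
from h import *
plan([0,90,80],n=1)
"
```

```text
t 4.35 tub [  2.   90.7 107.3] F [-0.5 -0.6  0.5] w 16.5
tool shift [ 2.3 -0.8 27.3] rot [ 0.0035  0.0109 -0.0004] | per 1 [ 2.3 -0.8 27.3] [ 0.0035  0.0109 -0.0004]
```

Request:
carry_out(
  commands=[0,0,8,0,0.01,0,0,0,7,0,0,0,0,0,5,0,0,0,0,0,3,0,0,0],
)

```text
time_s: 4.85
tcp_pos: [0.6501, 0.0199, 0.0843]
ee_rot: [[-0.996, 0.086, 0.002], [0.086, 0.996, 0.004], [-0.002, 0.004, -1.0]]
wrist_force: [0.6, 0.2, -0.2]
gripper_width: 0.002
```

```bash
python3 -c "
from h import *
plan([0,90,75],n=1)
s=sense();p=s['tcp_pos'];Rm=s['ee_rot']
crop('side',200,400,80,230,4,'s5.png',[p,p+Rm@[0,0,-.05]])
"
```

```text
t 4.85 tub [ 1.9 89.9 84.3] F [ 0.5  0.2 -0.2] w 0.1
tool shift [1.9 0.1 9.3] rot [ 0.0039  0.0019 -0.0013] | per 1 [1.9 0.1 9.3] [ 0.0039  0.0019 -0.0013]
```

View pics/s5.png

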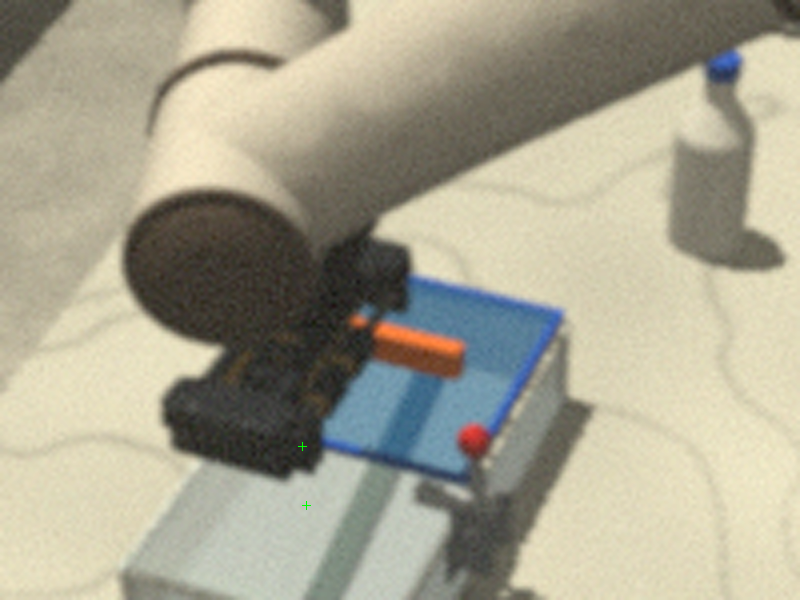

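Request:
carry_out(
  commands=[0,0,3,0,0,0,0,0,3,0,0,0,0,0,3,0,0,0],
)

```text
time_s: 5.28
tcp_pos: [0.6503, 0.02, 0.0748]
ee_rot: [[-0.996, 0.086, 0.002], [0.086, 0.996, 0.004], [-0.002, 0.004, -1.0]]
wrist_force: [-0.3, -0.0, -0.1]
gripper_width: 0.007
```

Request:
carry_out(
  commands=[0,0,3,0,0,0,0,0,3,0,0,0],
)

```text
time_s: 5.52
tcp_pos: [0.6503, 0.0201, 0.0684]
ee_rot: [[-0.996, 0.086, 0.003], [0.086, 0.996, 0.004], [-0.002, 0.004, -1.0]]
wrist_force: [0.4, 0.4, -0.4]
gripper_width: 0.007
```

Request:
carry_out(
  commands=[0,0,3,0,0,0,0,0,3,0,0,0],
)

```text
time_s: 5.78
tcp_pos: [0.6504, 0.0201, 0.062]
ee_rot: [[-0.996, 0.086, 0.003], [0.086, 0.996, 0.004], [-0.002, 0.004, -1.0]]
wrist_force: [-0.6, -1.1, -0.2]
gripper_width: 0.0
```

Request:
carry_out(
  commands=[0,0,3,0,0,0,0,0,3,0,0,0],
)

```text
time_s: 6.02
tcp_pos: [0.6503, 0.0201, 0.0555]
ee_rot: [[-0.996, 0.086, 0.003], [0.086, 0.996, 0.004], [-0.002, 0.004, -1.0]]
wrist_force: [-0.4, -0.4, -0.3]
gripper_width: 0.004
```

Request:
carry_out(
  commands=[0,0,2,0,0,0,0,0,2,0,0,0],
)

```text
time_s: 6.28
tcp_pos: [0.6504, 0.0201, 0.0512]
ee_rot: [[-0.996, 0.086, 0.002], [0.086, 0.996, 0.004], [-0.002, 0.004, -1.0]]
wrist_force: [-0.2, -0.6, -0.4]
gripper_width: 0.006
```

Request:
carry_out(
  commands=[0,0,2,0,0,0,0,0,2,0,0,0],
)

```text
time_s: 6.52
tcp_pos: [0.6504, 0.0201, 0.047]
ee_rot: [[-0.996, 0.086, 0.003], [0.086, 0.996, 0.004], [-0.002, 0.004, -1.0]]
wrist_force: [-0.0, 0.2, -0.4]
gripper_width: 0.004
```

Request:
carry_out(
  commands=[0,0,2,0,0,0,0,0,2,0,0,0],
)

```text
time_s: 6.78
tcp_pos: [0.6505, 0.0202, 0.0427]
ee_rot: [[-0.996, 0.086, 0.003], [0.086, 0.996, 0.004], [-0.002, 0.004, -1.0]]
wrist_force: [-0.1, -0.3, 0.4]
gripper_width: 0.005
```

```bash
python3 -c "
from h import *
s=st();p=s['tcp_pos'];Rm=s['ee_rot'];print(s['joints'])
crop('side',200,400,80,230,4,'s6.png',[p,p+Rm@[0,0,-.03]])
crop('top',260,400,110,220,5,'t6.png',[p,p+Rm@[0,0,-.03]])
"
```

```text
t 6.78 tub [ 2.2 90.2 42.7] F [-0.1 -0.3  0.4] w 0.4
[  15.90221371   31.5157257    -5.91958246   -0.21394665  -52.35391887
 -110.70075397]
```

View pics/s6.png

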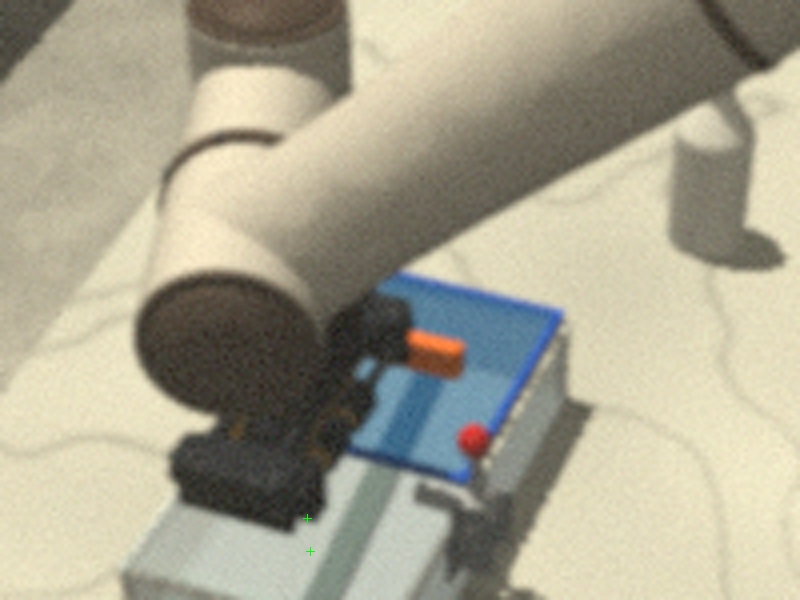

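View pics/t6.png

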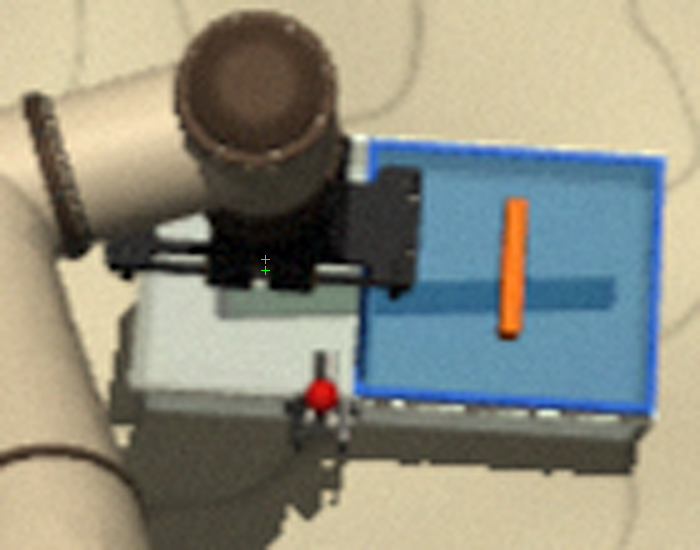

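Request:
carry_out(
  commands=[0,0,2,0,0,0,0,0,2,0,0,0],
)

```text
time_s: 7.12
tcp_pos: [0.6504, 0.0202, 0.0394]
ee_rot: [[-0.996, 0.086, 0.002], [0.086, 0.996, 0.003], [-0.002, 0.004, -1.0]]
wrist_force: [-3.4, 1.0, 8.5]
gripper_width: 0.003
```

Request:
carry_out(
  commands=[0,0,2,0,0,0,0,0,2,0,0,0],
)

```text
time_s: 7.38
tcp_pos: [0.6504, 0.0201, 0.0394]
ee_rot: [[-0.996, 0.084, 0.003], [0.084, 0.996, 0.002], [-0.003, 0.003, -1.0]]
wrist_force: [-3.7, 1.5, 8.8]
gripper_width: 0.002
```

Request:
carry_out(
  commands=[0,0,2,0,0,0,0,0,2,0,0,0],
)

```text
time_s: 7.62
tcp_pos: [0.6505, 0.0201, 0.0394]
ee_rot: [[-0.997, 0.083, 0.004], [0.083, 0.997, 0.002], [-0.004, 0.002, -1.0]]
wrist_force: [-3.8, 0.7, 8.7]
gripper_width: 0.008
```

```bash
python3 -c "
from h import *
st()
for z in (.1,.12,.14,.16,.18,.2):
  print(z,np.round(untub(px2w('side',(273,212),z)),3))"
```

```text
t 7.62 tub [ 2.2 90.1 39.4] F [-3.9  0.4  8.7] w 0.7
0.1 [-0.008  0.127  0.1  ]
0.12 [-0.018  0.145  0.12 ]
0.14 [-0.028  0.163  0.14 ]
0.16 [-0.038  0.181  0.16 ]
0.18 [-0.048  0.199  0.18 ]
0.2 [-0.058  0.217  0.2  ]
```

Contact came at a reported z of about 40.5 mm, where the lid is actually 75 mm. So the true fingertip sits about 34.5 mm behind the reported TCP. I'll put that correction into the helpers.

```bash
cat >> h.py <<'E'
OFF=.0345
def tip(s):return s['tcp_pos']-OFF*s['ee_rot'][:,2]
def st(brief=True):
    s=sense();print("t",round(s['time_s'],2),"tip tub",np.round(untub(tip(s))*1e3,1),"F",np.round(RZ.T@s['wrist_force'],1),"w",round(s['gripper_width']*87,1));return s
def plan(tt,Rt=None,n=5):
    s=st();Rc=s['ee_rot'];Rt=DOWN if Rt is None else Rt
    d=Rc.T@(tub(np.array(tt)/1e3)+OFF*Rt[:,2]-s['tcp_pos'])*1e3;rv=R.from_matrix(Rc.T@Rt).as_rotvec()
    print("tool shift",np.round(d,1),"rot",np.round(rv,4),"| per",n,np.round(d/n,1),np.round(rv/n,4))
E
python3 -c "
from h import *
plan([2,90,115],n=2);plan([-52,45,115],n=2)"
```

```text
t 7.62 tip tub [ 2.  90.  73.9] F [-3.9  0.4  8.7] w 0.7
tool shift [  0.   -0.  -41.1] rot [0.0019 0.0041 0.002 ] | per 2 [  0.   -0.  -20.6] [0.001 0.002 0.001]
t 7.62 tip tub [ 2.  90.  73.9] F [-3.9  0.4  8.7] w 0.7
tool shift [ 54.1 -44.9 -41.5] rot [0.0019 0.0041 0.002 ] | per 2 [ 27.1 -22.5 -20.7] [0.001 0.002 0.001]
```

Request:
carry_out(
  commands=[0,0,-20,0,0.002,0.001,0,0,-20,0,0.002,0.001,18,-15,0,0,0,0,18,-15,0,0,0,0,18,-15,0,0,0,0],
)

```text
time_s: 8.25
tcp_pos: [0.5927, -0.0201, 0.0807]
ee_rot: [[-0.997, 0.083, 0.002], [0.083, 0.997, 0.002], [-0.002, 0.002, -1.0]]
wrist_force: [0.3, -0.3, 0.3]
gripper_width: 0.002
```

```bash
python3 -c "
from h import *
plan([-75,46,114],n=2)
crop('side',200,400,80,230,4,'s7.png')"
```

```text
t 8.25 tip tub [-52.1  45.  115.2] F [ 0.3 -0.3  0.3] w 0.2
tool shift [23.   0.9  1.1] rot [0.0025 0.0021 0.0016] | per 2 [11.5  0.5  0.6] [0.0012 0.001  0.0008]
```

View pics/s7.png

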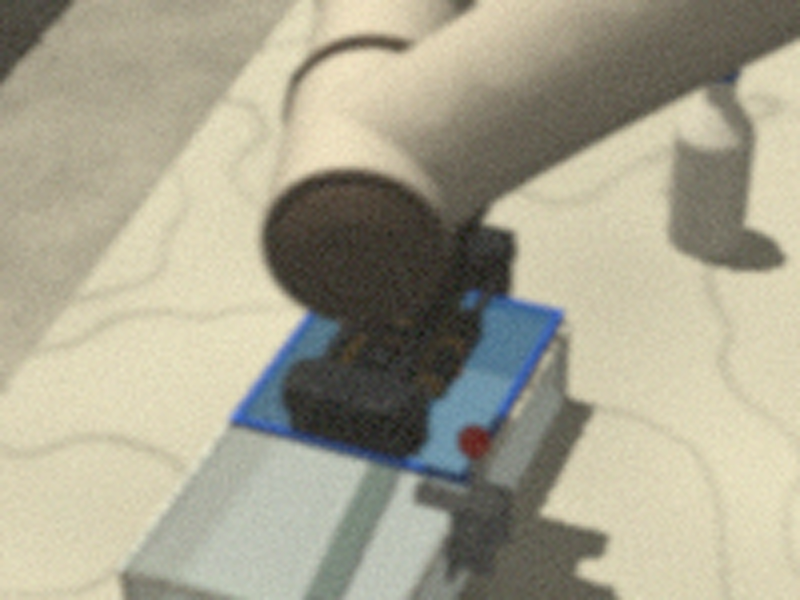

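Request:
carry_out(
  commands=[12,0,0,0,0,0,12,0,0,0,0,0,12,0,0,0,0,0,10,0,0,0,0,0],
)

```text
time_s: 8.8
tcp_pos: [0.5437, -0.0167, 0.0813]
ee_rot: [[-0.996, 0.084, 0.004], [0.084, 0.996, 0.003], [-0.004, 0.003, -1.0]]
wrist_force: [1.9, -0.1, -1.8]
gripper_width: 0.005
```

Request:
carry_out(
  commands=[10,0,2,0,0,0,10,0,4,0,0,0,10,0,4,0,0,0],
)

```text
time_s: 9.18
tcp_pos: [0.5145, -0.0129, 0.0712]
ee_rot: [[-0.996, 0.083, 0.01], [0.083, 0.997, 0.004], [-0.01, 0.005, -1.0]]
wrist_force: [8.0, -1.4, -5.1]
gripper_width: 0.003
```

```bash
python3 -c "
from h import *
plan([-140,46,102],n=2)
crop('side',200,400,80,230,4,'s8.png')
crop('top',260,400,110,220,5,'t8.png')"
```

```text
t 9.18 tip tub [-130.8   45.5  105.7] F [ 8.1 -0.7 -5.1] w 0.3
tool shift [9.6 0.3 3.6] rot [0.0049 0.01   0.0016] | per 2 [4.8 0.2 1.8] [0.0025 0.005  0.0008]
```

View pics/s8.png

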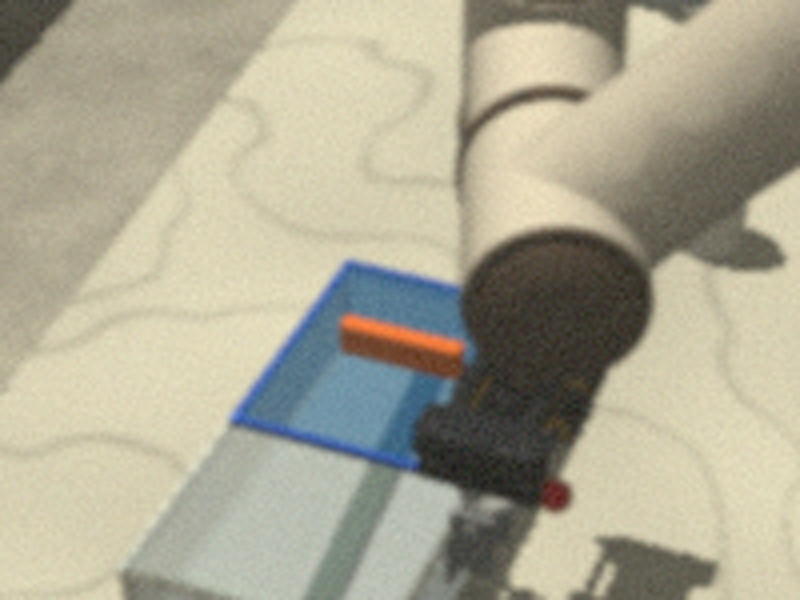

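View pics/t8.png

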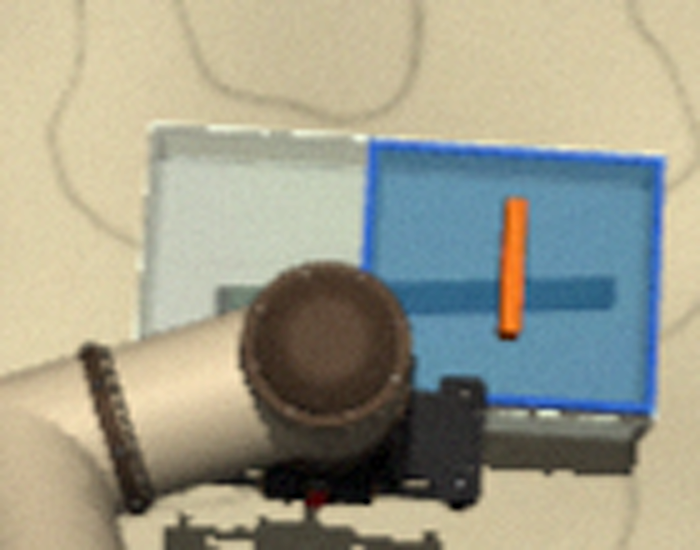

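Request:
carry_out(
  commands=[8,0,3,0,0,0,6,0,3,0,0,0,4,0,2,0,0,0],
)

```text
time_s: 9.65
tcp_pos: [0.5059, -0.0109, 0.0672]
ee_rot: [[-0.997, 0.078, 0.029], [0.078, 0.997, 0.004], [-0.029, 0.006, -1.0]]
wrist_force: [6.9, -4.7, 4.9]
gripper_width: 0.005
```

```bash
python3 -c "
from h import *
plan([-140,46,102],n=2)
for q in (.9,1,1.1,1.2,1.3,1.4): print(q,np.round((proj('side',tub([-.104+.058*np.sin(.15-q),.045,.078+.058*np.cos(.15-q)]))-[200,80])*4))
crop('side',200,400,80,230,4,'s9.png')"
```

```text
t 9.65 tip tub [-140.2   46.8  101.7] F [ 7.3 -4.1  4.9] w 0.4
tool shift [ 0.8 -1.  -0.3] rot [0.006  0.0289 0.0071] | per 2 [ 0.4 -0.5 -0.1] [0.003  0.0145 0.0035]
0.9 [[545. 474.]]
1 [[551. 481.]]
1.1 [[556. 488.]]
1.2 [[561. 495.]]
1.3 [[565. 502.]]
1.4 [[567. 509.]]
```

View pics/s9.png

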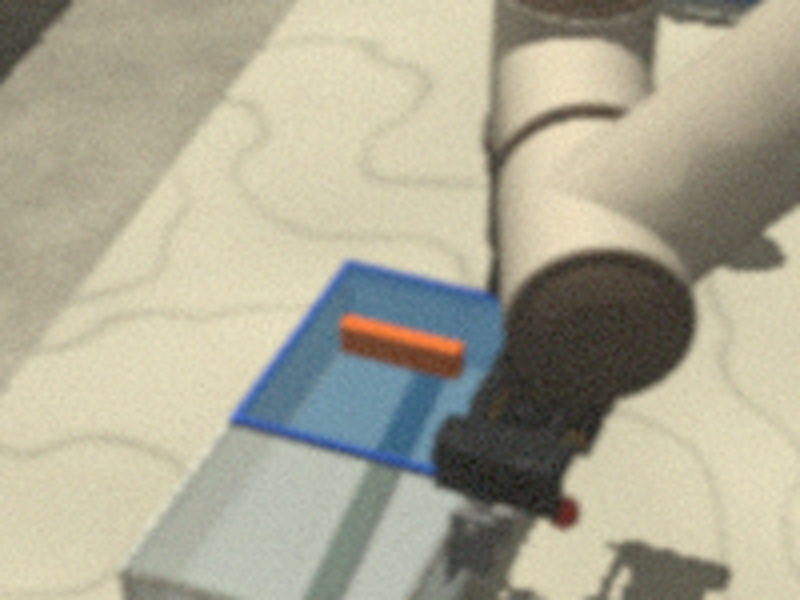

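The knob is at crop (566,513), which puts q at about 1.4, so the lever is fully flipped. Next I'll retract upward and go to the rib.

Request:
carry_out(
  commands=[-3,0,-20,0.003,0.015,0.0035,-2,0,-40,0.003,0.014,0.0035,0,0,-10,0,0,0,-35,-30,0,0,0,0,-35,-30,0,0,0,0],
  grip=50,
)

```text
time_s: 10.32
tcp_pos: [0.5652, -0.0783, 0.136]
ee_rot: [[-0.996, 0.082, -0.021], [0.082, 0.997, -0.002], [0.021, -0.004, -1.0]]
wrist_force: [1.2, 0.1, 0.8]
gripper_width: 0.493
```

```bash
python3 -c "
from h import *
plan([0,-71.5,150],n=3)
crop('side',200,400,80,230,4,'s10.png')"
```

```text
t 10.32 tip tub [-73.7 -15.  170.5] F [1.2 0.2 0.8] w 42.9
tool shift [-74.7 -56.4  19.2] rot [-0.004  -0.0212  0.0025] | per 3 [-24.9 -18.8   6.4] [-0.0013 -0.0071  0.0008]
```

View pics/s10.png

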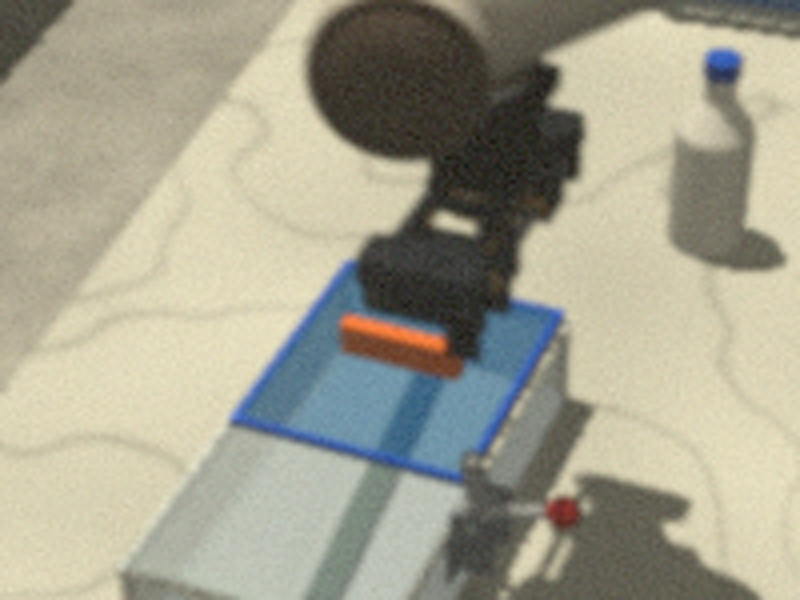

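The lever is flipped: the knob is at (563,512) and the nose is up. Next I'll grasp the rib.

Request:
carry_out(
  commands=[-25,-19,6,-0.001,-0.007,0.001,-25,-19,6,-0.001,-0.007,0.001,-25,-18,7,-0.001,-0.007,0.001,0,0,15,0,0,0,0,0,10,0,0,0],
)

```text
time_s: 11.0
tcp_pos: [0.6302, -0.1457, 0.0815]
ee_rot: [[-0.996, 0.092, -0.021], [0.092, 0.996, -0.0], [0.021, -0.002, -1.0]]
wrist_force: [-1.0, 0.3, -1.3]
gripper_width: 0.576
```

```bash
python3 -c "
from h import *
plan([0,-71.5,86],n=3)
crop('side',200,400,80,230,4,'s11.png')
crop('top',300,440,110,220,5,'t11.png')"
```

```text
t 11.0 tip tub [ -3.2 -76.8 116. ] F [-1.   0.2 -1.3] w 50.1
tool shift [-4.5  5.4 30. ] rot [-0.002  -0.0207 -0.0074] | per 3 [-1.5  1.8 10. ] [-0.0007 -0.0069 -0.0025]
```

View pics/s11.png

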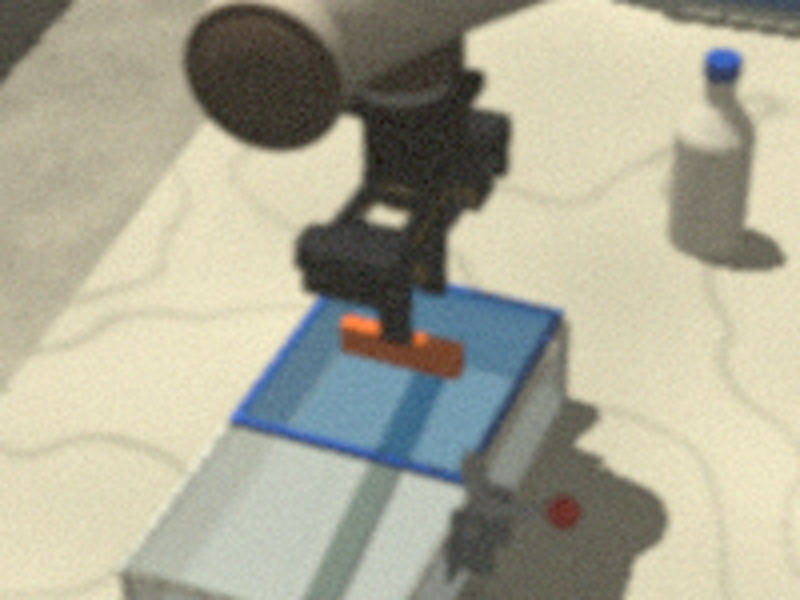

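View pics/t11.png

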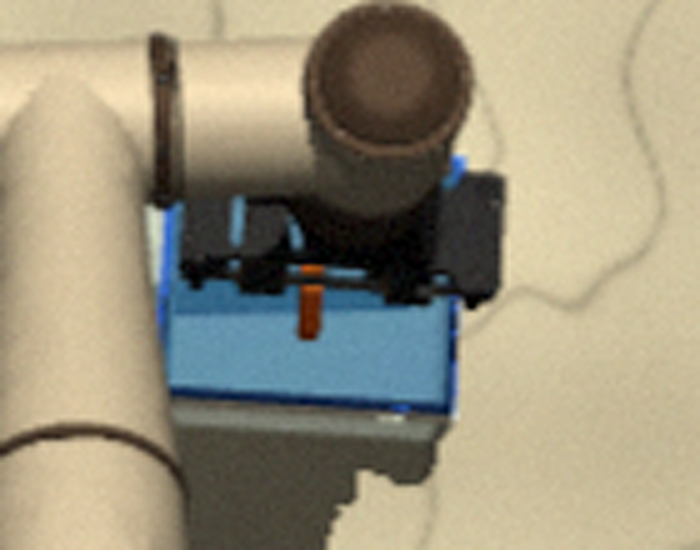

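Request:
carry_out(
  commands=[-2,2,10,0,-0.007,-0.0025,-1,2,10,0,-0.007,-0.0025,-1,1,9,0,-0.007,-0.0025],
)

```text
time_s: 11.48
tcp_pos: [0.6346, -0.1393, 0.0527]
ee_rot: [[-0.997, 0.082, 0.004], [0.082, 0.997, -0.002], [-0.004, -0.002, -1.0]]
wrist_force: [-0.3, 0.3, 0.6]
gripper_width: 0.576
```

Request:
carry_out(
  commands=[0,0,0,0,0,0,0,0,0,0,0,0,0,0,0,0,0,0,0,0,0,0,0,0],
  grip=0,
)

```text
time_s: 11.98
tcp_pos: [0.6346, -0.1392, 0.0526]
ee_rot: [[-0.997, 0.081, 0.004], [0.081, 0.997, -0.002], [-0.004, -0.002, -1.0]]
wrist_force: [-0.4, 0.4, -0.0]
gripper_width: 0.204
```

```bash
python3 -c "
from h import *
plan([0,118.5,86],n=10)"
```

```text
t 11.97 tip tub [ -0.3 -69.9  87.1] F [-0.4  0.4 -0. ] w 17.8
tool shift [ -0.8 188.5   0.7] rot [-0.0022  0.0037  0.0036] | per 10 [-0.1 18.8  0.1] [-0.0002  0.0004  0.0004]
```

Request:
carry_out(
  commands=[0,0,0,0,0,0,0,0,0,0,0,0,0,10,0,0,0,0,0,15,0,0,0,0,0,15,0,0,0,0],
)

```text
time_s: 12.6
tcp_pos: [0.6379, -0.0987, 0.0528]
ee_rot: [[-0.997, 0.083, 0.004], [0.083, 0.997, -0.003], [-0.004, -0.003, -1.0]]
wrist_force: [-0.2, -1.2, -1.3]
gripper_width: 0.157
```

```bash
python3 -c "
from h import *
plan([0,118.5,86],n=8)"
```

```text
t 12.6 tip tub [ -0.4 -29.2  87.3] F [-0.1 -1.2 -1.3] w 13.7
tool shift [ -0.6 147.8   0.8] rot [-0.0031  0.004   0.0022] | per 8 [-0.1 18.5  0.1] [-0.0004  0.0005  0.0003]
```

Gripped (13.7 mm) and sliding freely.

Request:
carry_out(
  commands=[0,20,0,0,0,0,0,20,0,0,0,0,0,20,0,0,0,0,0,20,0,0,0,0,0,20,0,0,0,0],
)

```text
time_s: 13.22
tcp_pos: [0.6466, 0.009, 0.0527]
ee_rot: [[-0.997, 0.081, 0.004], [0.081, 0.997, -0.004], [-0.004, -0.003, -1.0]]
wrist_force: [2.0, -1.8, 0.7]
gripper_width: 0.157
```

```bash
python3 -c "
from h import *
plan([0,120,86],n=3)"
```

```text
t 13.22 tip tub [-0.9 78.9 87.2] F [ 2.1 -1.6  0.7] w 13.7
tool shift [-0.9 41.3  1.1] rot [-0.0034  0.0043  0.0039] | per 3 [-0.3 13.8  0.4] [-0.0011  0.0014  0.0013]
```

Request:
carry_out(
  commands=[-1,14,0,0,0,0,0,14,0,0,0,0,0,9,0,0,0,0,0,3,0,0,0,0,0,2,0,0,0,0],
)

```text
time_s: 13.85
tcp_pos: [0.6497, 0.0502, 0.0527]
ee_rot: [[-0.997, 0.08, -0.001], [0.08, 0.997, -0.01], [-0.0, -0.01, -1.0]]
wrist_force: [-1.3, -8.9, 1.1]
gripper_width: 0.157
```

```bash
python3 -c "
from h import *
plan([0,120,86],n=3)
crop('side',180,380,80,230,4,'s12.png')
crop('top',240,400,110,220,5,'t12.png')"
```

```text
t 13.85 tip tub [ -1.1 120.4  87.2] F [-0.6 -9.   1.1] w 13.6
tool shift [-1.1 -0.1  1.2] rot [-0.0104  0.      0.0044] | per 3 [-0.4 -0.   0.4] [-0.0035  0.      0.0015]
```

View pics/s12.png

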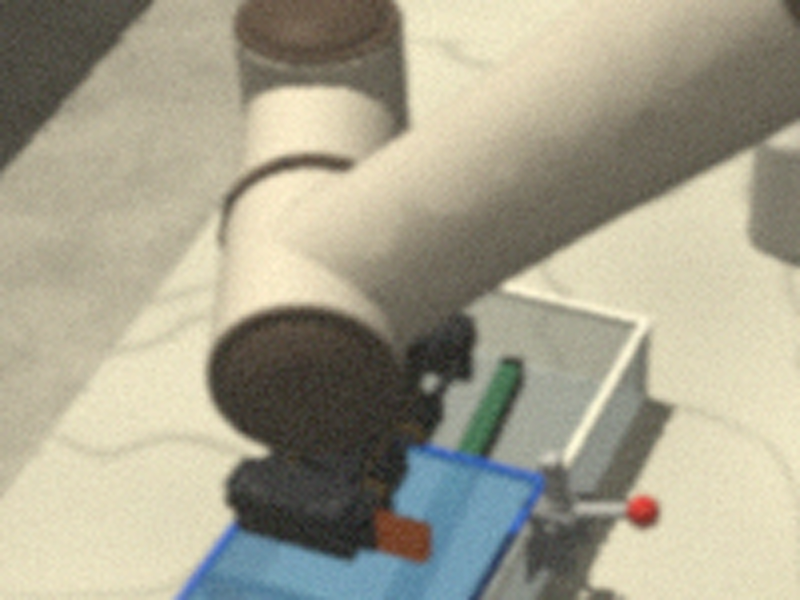

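View pics/t12.png

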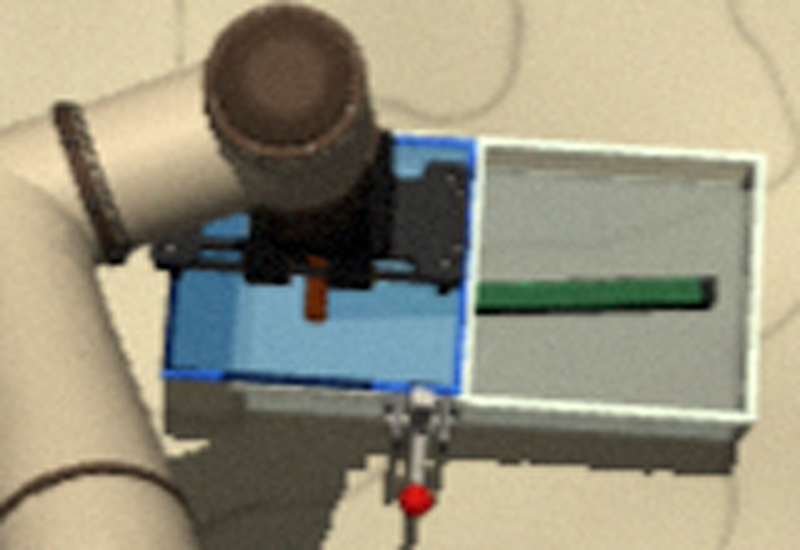

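The cover is at its stop with 9 N of resistance. The opening is exposed, with the bar's end cap at top-crop (710,291). I'll release, lift and get the gripper out of the view.

Request:
carry_out(
  commands=[0,0,0,0,0,0,0,0,0,0,0,0,0,0,0,0,0,0],
  grip=60,
)

```text
time_s: 14.32
tcp_pos: [0.6507, 0.0509, 0.0524]
ee_rot: [[-0.997, 0.082, 0.001], [0.082, 0.997, -0.008], [-0.002, -0.008, -1.0]]
wrist_force: [0.0, 0.4, -0.8]
gripper_width: 0.415
```

Request:
carry_out(
  commands=[0,0,-25,0,0,0,0,0,-50,0,0,0,0,0,-50,0,0,0],
)

```text
time_s: 14.7
tcp_pos: [0.648, 0.0526, 0.1747]
ee_rot: [[-0.997, 0.082, -0.009], [0.082, 0.997, -0.01], [0.009, -0.011, -1.0]]
wrist_force: [1.2, -0.4, -0.2]
gripper_width: 0.671
```

```bash
python3 -c "
from h import *
st()
crop('side',180,380,80,230,4,'s13.png')
crop('top',300,420,120,200,6.5,'t13.png')"
```

```text
t 14.7 tip tub [ -2.7 122.7 209.2] F [ 1.2 -0.3 -0.2] w 58.4
```

View pics/s13.png

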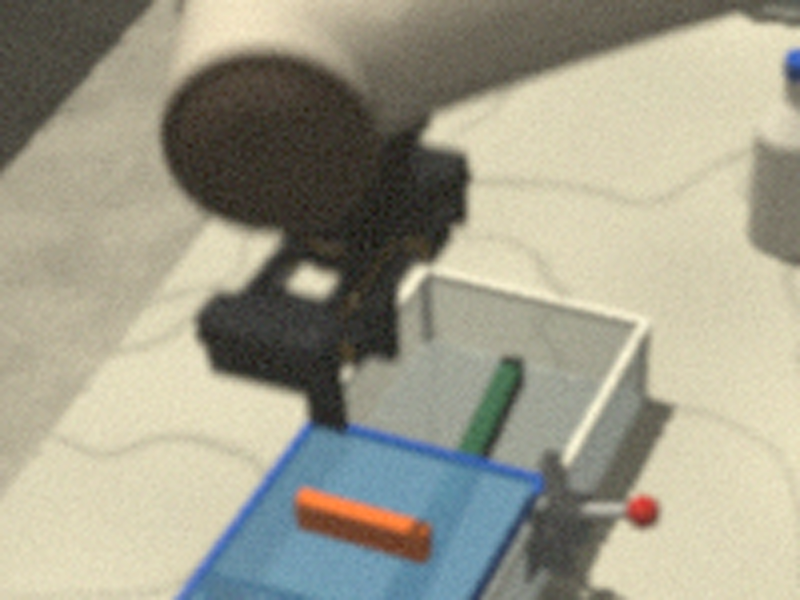

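View pics/t13.png

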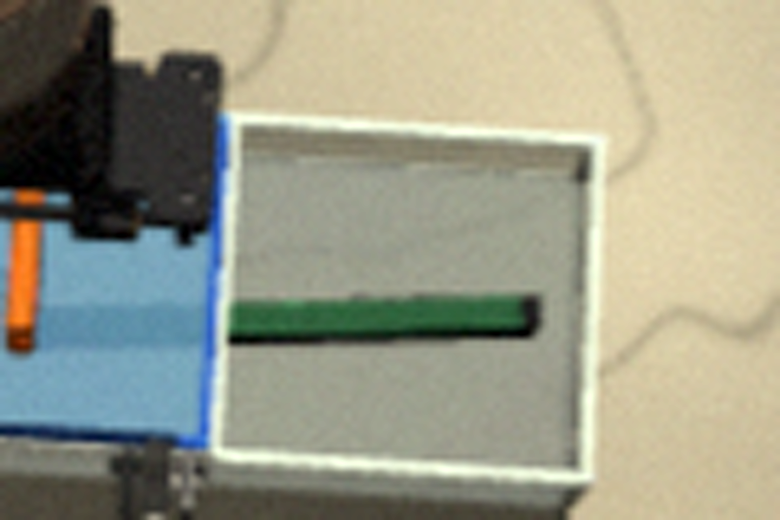

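```bash
python3 -c "
from h import *
C=lambda u,v:(300+u/6.5-.42,120+v/6.5-.42)
for n,c,z in (('a',(235,320),.027),('b',(523,313.5),.027),('cap',(540,313),.027),('rimTR',(605,137),.072),('rimBR',(591,482),.072)):
  w=px2w('top',C(*c),z);print(n,np.round(w,4),np.round(untub(w)*1e3,1))
# side view: cap top and green
for c in ((514,358),(490,405)):
  w=px2w('side',(180+c[0]/4-.4,80+c[1]/4-.4),.027);print(np.round(w,4),np.round(untub(w)*1e3,1))
for c in ((648,320),(425,270)):
  w=px2w('side',(180+c[0]/4-.4,80+c[1]/4-.4),.072);print('rim',np.round(untub(w)*1e3,1))
"
```

```text
a [ 0.6349 -0.057   0.027 ] [-6.8 12.  27. ]
b [ 0.6357 -0.2061  0.027 ] [   6.7 -136.5   27. ]
cap [ 0.6358 -0.2149  0.027 ] [   7.5 -145.3   27. ]
rimTR [ 0.7164 -0.2456  0.072 ] [  90.4 -169.1   72. ]
rimBR [ 0.5383 -0.2308  0.072 ] [ -88.3 -169.4   72. ]
[ 0.6389 -0.2117  0.027 ] [  10.3 -141.8   27. ]
[ 0.6394 -0.1554  0.027 ] [  6.  -85.7  27. ]
rim [ -85.  -166.9   72. ]
rim [  90.1 -162.6   72. ]
```

```bash
cat >> h.py <<'E'
YB=.0907
RB=RZ@R.from_euler('z',YB).as_matrix()
M=np.array([[0,-1,0],[-1,0,0],[0,0,-1.]])
def G(deg):return RB@R.from_euler('x',-deg,degrees=True).as_matrix()@M
E
python3 -c "
from h import *
plan([-.3,-60,140],G(0),n=10)"
```

```text
t 14.8 tip tub [  0.9 123.5 215.5] F [ 1.1  0.3 -0.6] w 59.3
tool shift [   2.6 -182.7   76.8] rot [-0.0099 -0.0019 -1.6573] | per 10 [  0.3 -18.3   7.7] [-0.001  -0.0002 -0.1657]
```

Request:
carry_out(
  commands=[0,0,0,0,0,-0.166,0,0,0,0,0,-0.166,0,0,0,0,0,-0.166,0,0,0,0,0,-0.166,0,0,0,0,0,-0.166],
  grip=45,
)

```text
time_s: 15.42
tcp_pos: [0.6525, 0.056, 0.1809]
ee_rot: [[-0.712, -0.702, 0.008], [-0.702, 0.712, -0.004], [-0.002, -0.008, -1.0]]
wrist_force: [-0.5, 0.1, -0.1]
gripper_width: 0.519
```

Request:
carry_out(
  commands=[0,0,0,0,0,-0.166,0,0,0,0,0,-0.166,0,0,0,0,0,-0.166,0,0,0,0,0,-0.166,0,0,0,0,0,-0.166],
)

```text
time_s: 16.05
tcp_pos: [0.6521, 0.0584, 0.1784]
ee_rot: [[0.067, -0.998, 0.007], [-0.998, -0.067, -0.002], [0.003, -0.006, -1.0]]
wrist_force: [-0.2, 0.6, 0.1]
gripper_width: 0.518
```

```bash
python3 -c "
from h import *
plan([-.3,-60,140],G(0),n=5);print(sense()['joints'])"
```

```text
t 16.05 tip tub [  0.3 128.4 212.9] F [-0.2  0.6  0.1] w 45.1
tool shift [185.9  29.8  73.2] rot [-0.0064 -0.0025  0.0612] | per 5 [37.2  6.  14.6] [-0.0013 -0.0005  0.0122]
[ 19.37406905  25.03425048   3.88282348   0.26446784 -68.54043816
 -15.63201436]
```

Request:
carry_out(
  commands=[0,0,0,0,0,0.061,40,3,15,0,0,0,45,3,15,0,0,0,50,3,15,0,0,0,45,3,15,0,0,0],
)

```text
time_s: 16.68
tcp_pos: [0.6438, -0.1202, 0.1163]
ee_rot: [[0.014, -1.0, 0.011], [-1.0, -0.014, 0.0], [-0.0, -0.011, -1.0]]
wrist_force: [1.5, 1.0, 0.2]
gripper_width: 0.517
```

```bash
python3 -c "
from h import *
plan([-.3,-60,90],G(0),n=3);print(sense()['joints'])
s=sense();print(s['ee_rot'])
crop('side',180,380,80,230,4,'s14.png',[tip(s)])
crop('top',300,420,120,200,6.5,'t14.png',[tip(s)])"
```

```text
t 16.68 tip tub [  7.1 -50.3 150.8] F [1.4 1.1 0.2] w 45.0
tool shift [ 9.   9.4 60.7] rot [-0.0111  0.0003  0.0085] | per 3 [ 3.   3.1 20.2] [-0.0037  0.0001  0.0028]
[ 3.55610221e+00  2.75582217e+01 -1.14575636e+00  1.58644948e-02
 -6.06577891e+01 -2.74782113e+00]
[[ 1.42426444e-02 -9.99836593e-01  1.11325731e-02]
 [-9.99898526e-01 -1.42385161e-02  4.50008473e-04]
 [-2.91423617e-04 -1.11378527e-02 -9.99937930e-01]]
```

View pics/s14.png

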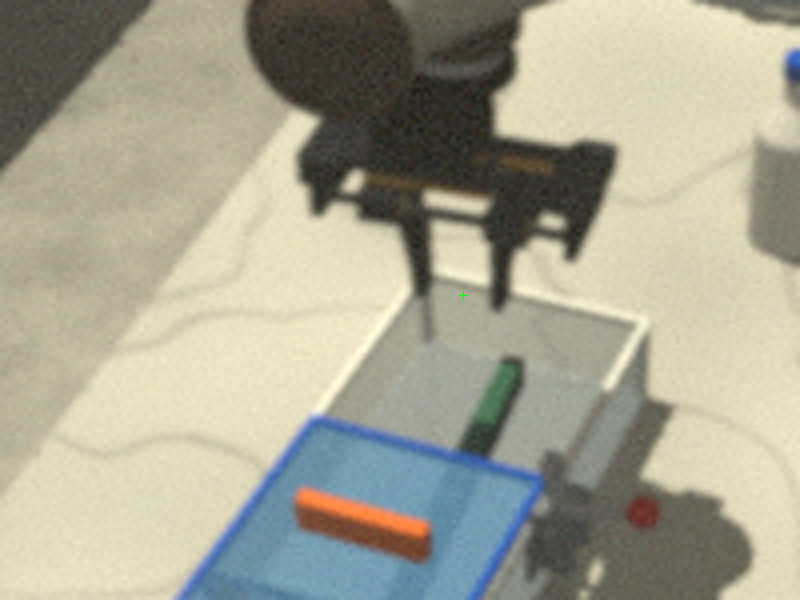

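View pics/t14.png

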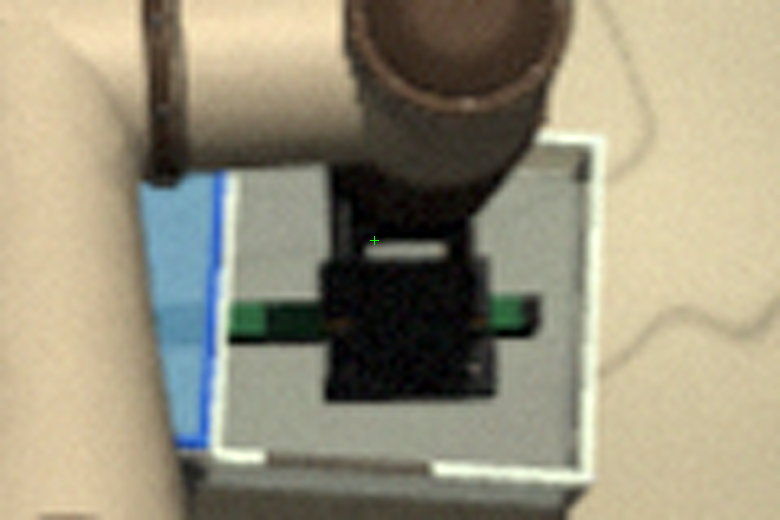

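The corrected tip marker at (463,295) lies midway between the visible fingertips, which confirms the offset. Now descending onto the bar.

Request:
carry_out(
  commands=[3,3,20,-0.004,0,0.003,3,3,20,-0.004,0,0.003,3,3,20,-0.003,0,0.002,0,0,0,0,0,0],
)

```text
time_s: 17.27
tcp_pos: [0.6339, -0.1303, 0.0524]
ee_rot: [[0.0, -1.0, -0.003], [-1.0, -0.0, 0.001], [-0.001, 0.003, -1.0]]
wrist_force: [0.8, -0.4, 0.8]
gripper_width: 0.517
```

```bash
python3 -c "
from h import *
plan([-.3,-60,9],G(0),n=4)"
```

```text
t 17.27 tip tub [ -1.5 -61.2  86.9] F [ 0.9 -0.3  0.8] w 45.0
tool shift [-0.9 -1.6 77.9] rot [ 0.0031  0.0012 -0.0056] | per 4 [-0.2 -0.4 19.5] [ 0.0008  0.0003 -0.0014]
```

Request:
carry_out(
  commands=[0,-1,20,0.001,0,-0.002,0,-1,20,0.001,0,-0.002,0,0,18,0.001,0,-0.001,0,0,10,0,0,0,0,0,5,0,0,0],
)

```text
time_s: 17.9
tcp_pos: [0.6429, -0.1273, -0.0161]
ee_rot: [[0.01, -1.0, 0.013], [-1.0, -0.01, 0.0], [-0.0, -0.013, -1.0]]
wrist_force: [0.2, -0.6, 0.3]
gripper_width: 0.514
```

```bash
python3 -c "
from h import *
plan([-.3,-60,9],G(0),n=1)"
```

```text
t 17.9 tip tub [  6.7 -57.5  18.4] F [ 0.2 -0.6  0.3] w 44.7
tool shift [1.9 7.8 9.3] rot [-0.0132  0.0002  0.0045] | per 1 [1.9 7.8 9.3] [-0.0132  0.0002  0.0045]
```

Request:
carry_out(
  commands=[1,5,4,-0.008,0,0.003,1,3,4,-0.005,0,0.002,0,0,0,0,0,0],
)

```text
time_s: 18.27
tcp_pos: [0.6355, -0.1293, -0.0233]
ee_rot: [[0.005, -1.0, 0.002], [-1.0, -0.005, 0.0], [-0.0, -0.002, -1.0]]
wrist_force: [0.2, -0.1, -0.6]
gripper_width: 0.516
```

```bash
python3 -c "
from h import *
plan([-.3,-60,9],G(0),n=1)
s=sense();print(s['joints'])
crop('side',180,380,80,230,4,'s15.png',[tip(s)])"
```

```text
t 18.27 tip tub [ -0.1 -60.1  11.2] F [ 0.2 -0.1 -0.6] w 44.9
tool shift [-0.1  0.2  2.2] rot [-0.0017  0.     -0.0004] | per 1 [-0.1  0.2  2.2] [-0.0017  0.     -0.0004]
[ 2.76219799e+00  3.58367147e+01 -9.36398237e+00  2.32263263e-03
 -4.47044597e+01 -2.45579242e+00]
```

View pics/s15.png

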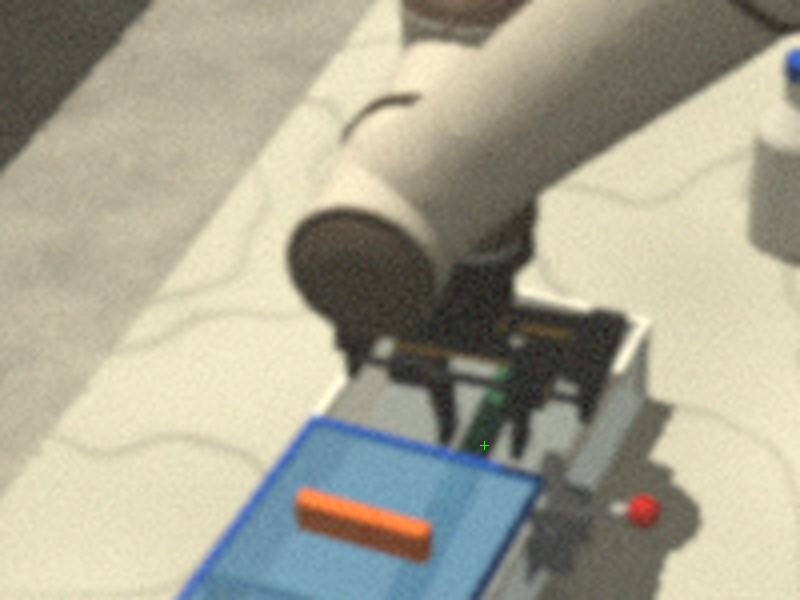

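Request:
carry_out(
  commands=[0,0,2,-0.001,0,0,0,0,0,0,0,0,0,0,0,0,0,0,0,0,0,0,0,0,0,0,0,0,0,0],
  grip=0,
)

```text
time_s: 18.95
tcp_pos: [0.6369, -0.1295, -0.0244]
ee_rot: [[0.005, -1.0, 0.004], [-1.0, -0.005, -0.0], [0.0, -0.004, -1.0]]
wrist_force: [-0.1, 0.3, 0.3]
gripper_width: 0.202
```

```bash
python3 -c "
from h import *
st()"
```

```text
t 18.95 tip tub [  1.2 -60.1  10.1] F [-0.1  0.3  0.3] w 17.6
```

```bash
cat >> h.py <<'E'
E0=np.array([-.017,.1236])   # bar +y end (tub x,y)
def pose(th,ye,ze,H=7.1):
    # ye: mm displacement of +y end along bar axis (negative = pulled), ze: end underside height mm
    Rx=RB@R.from_euler('x',-th,degrees=True).as_matrix()
    end=tub([E0[0],E0[1],0])+RB@np.array([0,ye,ze])/1e3
    t=end+Rx@np.array([0,-184.4,H])/1e3
    Rt=Rx@M
    return t+OFF*Rt[:,2],Rt
def path(wps,**k):
    s=st();p,Rc=s['tcp_pos'],s['ee_rot'];out=[]
    for w in wps:
        t,Rt=pose(*w,**k);d=Rc.T@(t-p)*1e3;rv=R.from_matrix(Rc.T@Rt).as_rotvec()
        out.append(np.r_[np.round(d,0),np.round(rv,3)]);p,Rc=t,Rt
    for o in out:print([float(x) for x in o])
def barstate(H=7.1):
    s=sense();Rc=s['ee_rot'];Rx=Rc@M.T
    t=tip(s);end=t+Rx@np.array([0,184.4,-H])/1e3;fr=t+Rx@np.array([0,-85.6,-H])/1e3
    print("bar +y end",np.round(untub(end)*1e3,1),"-y end",np.round(untub(fr)*1e3,1))
E
python3 -c "
from h import *
barstate()
path([(2,0,5),(4.5,-2,7),(7.5,-4,8),(10.5,-6,8),(13,-8,8)])"
```

```text
bar +y end [-15.4 123.6   3. ] -y end [   9.  -145.3    3. ]
t 18.95 tip tub [  1.2 -60.1  10.1] F [-0.1  0.3  0.3] w 17.6
[1.0, 2.0, -8.0, -0.004, 0.035, -0.0]
[3.0, -0.0, -10.0, -0.0, 0.044, 0.0]
[3.0, 0.0, -11.0, -0.0, 0.052, -0.0]
[3.0, -0.0, -9.0, -0.0, 0.052, -0.0]
[3.0, 0.0, -8.0, 0.0, 0.044, -0.0]
```

Request:
carry_out(
  commands=[1,1,-8,-0.002,0.035,0,3,0,-10,0,0.044,0,3,0,-11,0,0.052,0],
)

```text
time_s: 19.32
tcp_pos: [0.6337, -0.1364, 0.0035]
ee_rot: [[0.003, -1.0, -0.003], [-0.991, -0.002, -0.134], [0.134, 0.003, -0.991]]
wrist_force: [-0.1, 0.9, -1.0]
gripper_width: 0.204
```

```bash
python3 -c "
from h import *
barstate()
path([(10.5,-6,8),(13,-8,8),(16,-10,8)])
crop('side',180,380,80,230,4,'s16.png')"
```

```text
bar +y end [-17.5 118.5   5.9] -y end [   6.  -148.    42.1]
t 19.32 tip tub [ -1.5 -62.6  37.7] F [-0.2  0.9 -1. ] w 17.8
[2.0, -2.0, -11.0, 0.004, 0.049, -0.003]
[3.0, 0.0, -8.0, 0.0, 0.044, -0.0]
[3.0, -0.0, -9.0, -0.0, 0.052, 0.0]
```

View pics/s16.png

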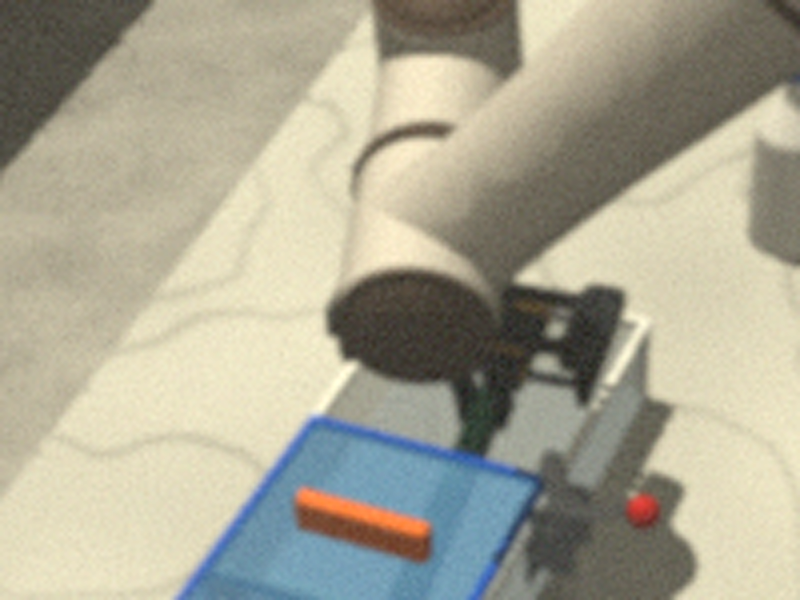

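Request:
carry_out(
  commands=[2,-1,-11,0.003,0.049,-0.002,3,0,-8,0,0.044,0,3,0,-9,0,0.052,0],
)

```text
time_s: 19.75
tcp_pos: [0.6334, -0.1389, 0.0327]
ee_rot: [[0.006, -1.0, -0.002], [-0.96, -0.005, -0.28], [0.28, 0.003, -0.96]]
wrist_force: [1.2, 0.1, -1.0]
gripper_width: 0.206
```

```bash
python3 -c "
from h import *
barstate()
path([(17,-20,12),(17,-35,16.5),(17,-50,21),(17,-65,25.5),(17,-80,30)])
crop('side',180,380,80,230,4,'s17.png')
crop('top',260,420,110,220,5,'t17.png')"
```

```text
bar +y end [-18.1 114.2   7.4] -y end [   5.5 -144.    82.9]
t 19.75 tip tub [ -2.1 -60.1  65.8] F [ 1.2  0.2 -1. ] w 17.9
[12.0, -2.0, -4.0, 0.003, 0.013, 0.001]
[16.0, -0.0, 0.0, 0.0, 0.0, 0.0]
[16.0, 0.0, 0.0, 0.0, 0.0, 0.0]
[16.0, -0.0, 0.0, 0.0, 0.0, 0.0]
[16.0, -0.0, 0.0, 0.0, 0.0, 0.0]
```

View pics/s17.png

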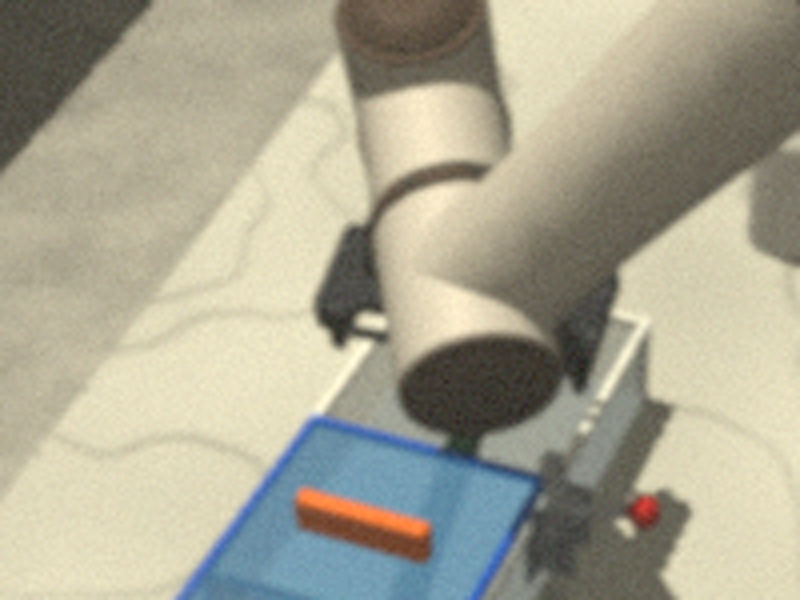

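View pics/t17.png

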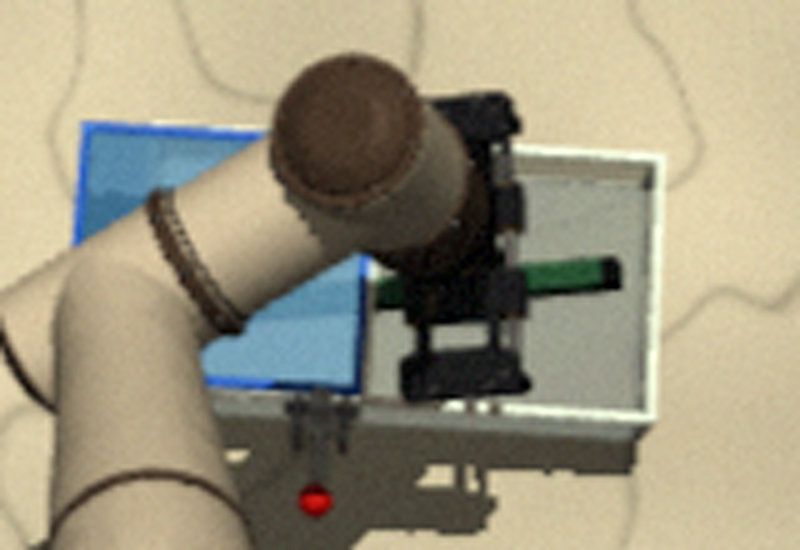

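```bash
python3 -c "
from h import *
s=sense();Rx=s['ee_rot']@M.T;t=tip(s)
for zz in (0,24): print((proj('top',t+Rx@np.array([0,-85.6,-7.1+zz])/1e3)-[260,110])*5)"
```

```text
[[620.36709091 270.52026508]]
[[614.46110518 261.99702233]]
```

Request:
carry_out(
  commands=[12,-1,-4,0.003,0.013,0.001,16,0,0,0,0,0,16,0,0,0,0,0,16,0,0,0,0,0],
)

```text
time_s: 20.35
tcp_pos: [0.6343, -0.1985, 0.0539]
ee_rot: [[0.006, -1.0, 0.0], [-0.957, -0.006, -0.289], [0.289, 0.002, -0.957]]
wrist_force: [-0.3, -0.1, -1.4]
gripper_width: 0.202
```

```bash
python3 -c "
from h import *
barstate()
path([(17,-80,30),(17,-95,34.5),(17,-110,39),(17,-125,44),(17,-135,50)])
crop('side',180,380,80,230,4,'s18.png')
crop('top',260,420,110,220,5,'t18.png')"
```

```text
bar +y end [-12.2  54.6  26.8] -y end [  11.4 -202.8  104.9]
t 20.35 tip tub [   3.7 -119.1   87. ] F [-0.3 -0.2 -1.4] w 17.6
[11.0, -1.0, -0.0, 0.001, 0.003, 0.001]
[16.0, -0.0, 0.0, 0.0, 0.0, 0.0]
[16.0, -0.0, 0.0, 0.0, 0.0, 0.0]
[16.0, -0.0, -0.0, 0.0, 0.0, 0.0]
[11.0, -0.0, -3.0, 0.0, 0.0, 0.0]
```

View pics/t18.png

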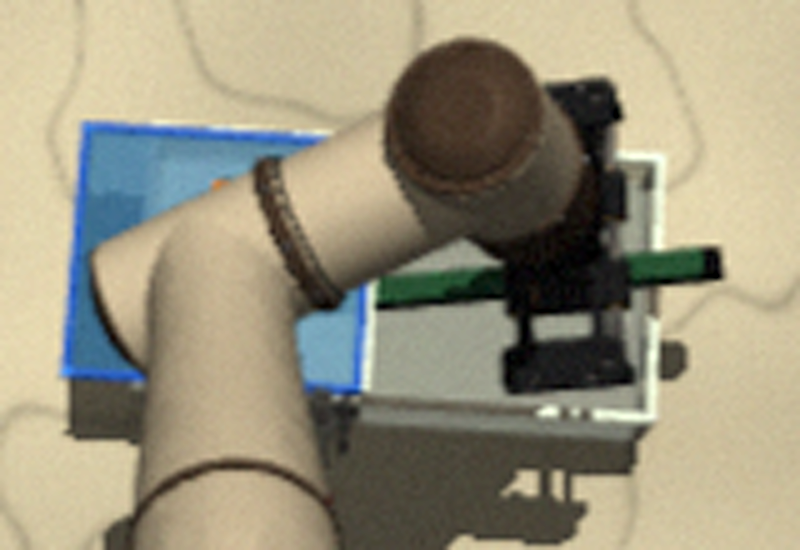

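Request:
carry_out(
  commands=[13,0,0,0.001,0.002,0.001,16,0,0,0,0,0,16,0,0,0,0,0,16,0,0,0,0,0,8,0,0,0,0,0],
)

```text
time_s: 21.08
tcp_pos: [0.6343, -0.2698, 0.0756]
ee_rot: [[0.003, -1.0, 0.001], [-0.957, -0.003, -0.291], [0.291, -0.0, -0.957]]
wrist_force: [0.3, 0.4, -1.3]
gripper_width: 0.202
```

```bash
python3 -c "
from h import *
barstate()
path([(17,-135,70),(17,-135,100),(17,-135,130),(17,-135,160),(17,-135,185)])
crop('side',180,380,60,210,4,'s19.png')
crop('top',260,440,110,220,4.4,'t19.png')"
```

```text
bar +y end [ -5.6 -16.4  48.1] -y end [  17.2 -273.7  126.7]
t 21.07 tip tub [   9.8 -190.1  108.6] F [ 0.2  0.4 -1.3] w 17.6
[1.0, -2.0, -23.0, 0.0, 0.001, -0.002]
[9.0, 0.0, -29.0, 0.0, 0.0, 0.0]
[9.0, 0.0, -29.0, 0.0, 0.0, 0.0]
[9.0, 0.0, -29.0, 0.0, 0.0, 0.0]
[7.0, 0.0, -24.0, 0.0, 0.0, 0.0]
```

View pics/s19.png

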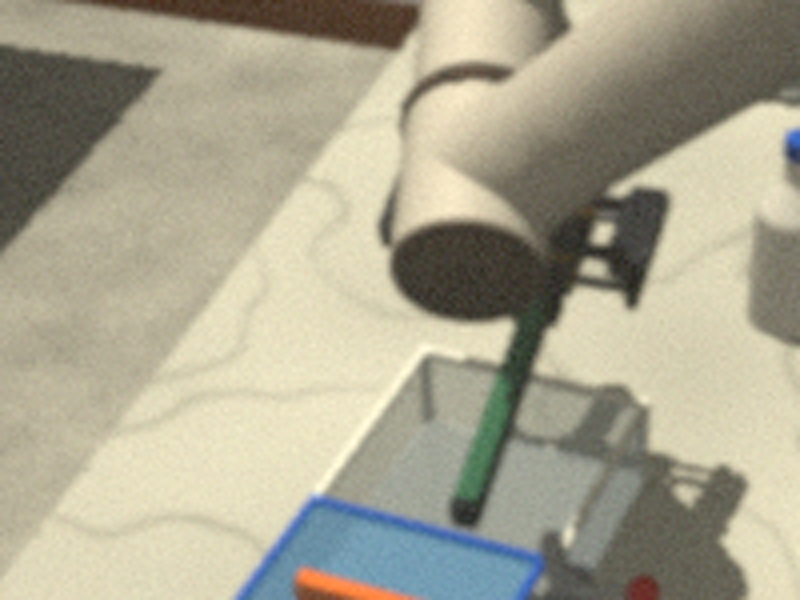

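View pics/t19.png

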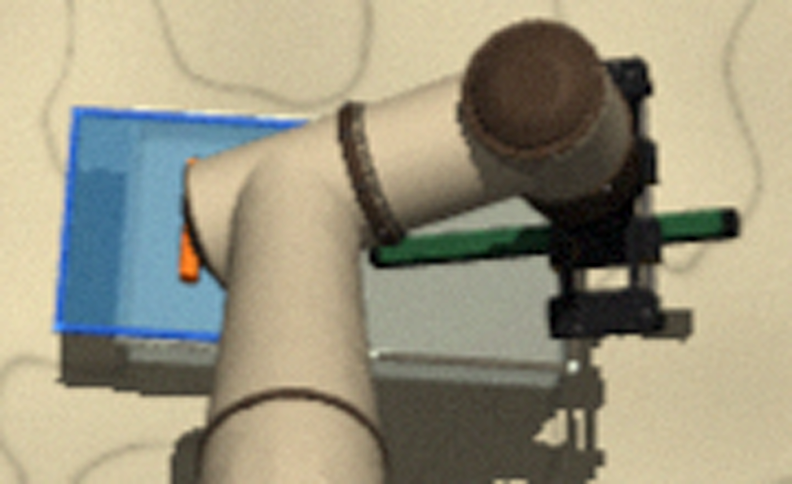

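The +y end is clear of the lid edge: its cap is in the opening at (466,508) in the side view. Lifting.

Request:
carry_out(
  commands=[7,0,-22,0,0,0,9,0,-29,0,0,0,9,0,-29,0,0,0,9,0,-29,0,0,0,7,0,-24,0,0,0],
)

```text
time_s: 21.8
tcp_pos: [0.6322, -0.268, 0.2138]
ee_rot: [[0.008, -1.0, -0.008], [-0.957, -0.005, -0.289], [0.289, 0.009, -0.957]]
wrist_force: [0.5, 0.2, -1.9]
gripper_width: 0.201
```

Request:
carry_out(
  commands=[2,0,-5,0,0,0,0,0,0,0,0,0,0,0,0,0,0,0,0,0,0,0,0,0],
)

```text
time_s: 22.3
tcp_pos: [0.6317, -0.2672, 0.2175]
ee_rot: [[0.009, -1.0, -0.009], [-0.958, -0.006, -0.288], [0.288, 0.011, -0.958]]
wrist_force: [-0.4, -0.7, -1.7]
gripper_width: 0.204
```

```bash
python3 -c "
from h import *
barstate();s=st();print(s['joint_velocities'])
s=sense();Rx=s['ee_rot']@M.T;t=tip(s)
L=[t+Rx@np.array([0,y,-7.1+zz])/1e3 for y in(-85.6,184.4) for zz in(0,24)]
crop('side',160,420,20,215,3,'s20.png',L)
crop('top',240,480,90,260,3.3,'t20.png',L)"
```

```text
bar +y end [ -9.2 -14.1 190.6] -y end [  15.2 -271.5  268.4]
t 22.3 tip tub [   7.3 -187.8  250.5] F [-0.4 -0.7 -1.7] w 17.8
[-0.01656393  0.40004889 -0.71476707 -0.07298016  0.14138508 -0.01990772]
```

View pics/s20.png

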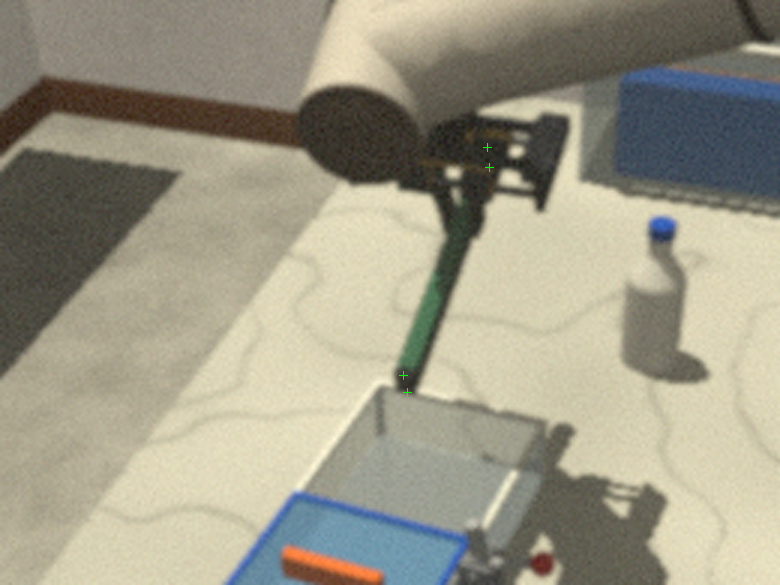

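View pics/t20.png

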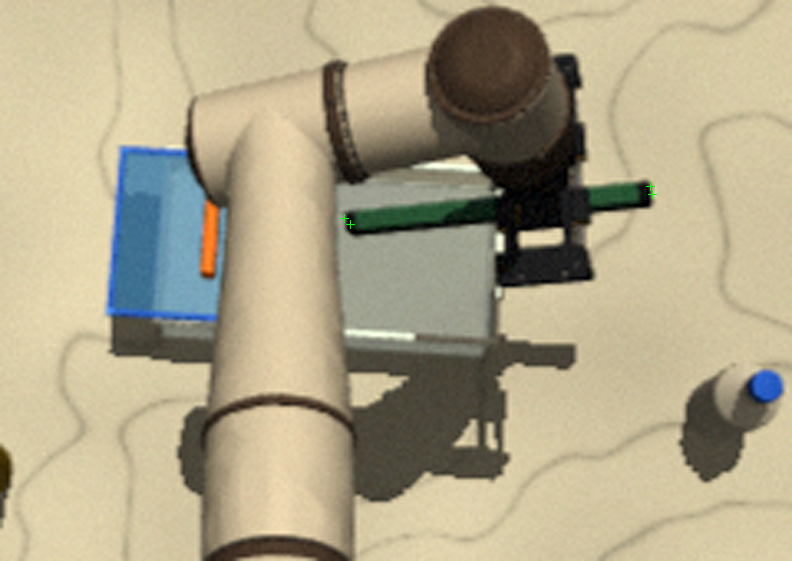

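The markers agree with the bar in both views, with the ends at about 191 and 268 mm. The lever is still flipped and the cover open. I'll hold still briefly and hand in.

Request:
carry_out(
  commands=[0,0,0,0,0,0,0,0,0,0,0,0,0,0,0,0,0,0,0,0,0,0,0,0],
)

```text
time_s: 22.9
tcp_pos: [0.6317, -0.2674, 0.217]
ee_rot: [[0.009, -1.0, -0.01], [-0.958, -0.006, -0.288], [0.288, 0.012, -0.958]]
wrist_force: [0.6, 0.2, -1.8]
gripper_width: 0.208
```

```bash
python3 -c "
from h import *
barstate();st();print(finish_job())"
```

```text
bar +y end [ -9.2 -14.2 190.1] -y end [  15.1 -271.6  267.9]
t 22.9 tip tub [   7.3 -188.   250.1] F [ 0.6  0.3 -1.8] w 18.1
the job is handed in; nothing more can be done
None
```

The bar is out of the tub and was held still in the gripper when I handed the job in at about 23 s. `finish_job` gives no verdict, so what follows rests on my own checks.

- **Lever:** I pushed it outwards with closed fingers to about 1.4 rad by the side view. It was still flipped in the last picture.
- **Cover:** I slid it by its rib until it hit the stop, about 190 mm. It was still open in the last pictures.
- **Bar:** I gripped it off-centre, tilted its free end up about 17° and drew it out slantwise, then lifted it clear.
- **Last checks:** The bar's ends are at about 190 and 268 mm above the table, and the projected ends match both camera views. Finger opening is 18 mm, the bar's width. The wrist carries about 1.8 N, close to the bar's weight alone.
- **Bystanders:** The bottle stands upright in the last views. I kept the arm away from the can and beaker but did not look at them again at the end.

**Disagreement found:** the reported TCP lies about 34.5 mm beyond the real fingertips. I noticed it in the side view, confirmed it by touching the half lid at its known height, and corrected every later move for it.

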